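# Free a sticking quick-coupler sleeve and check its gap

### The job

The spring sleeve of the hydraulic quick coupler is sticking a few millimetres short of home. Pull it all the way back towards the manifold block and let go of it there so that it snaps forward by itself until it is fully home, then take the forked gauge from the rack, push it down astride the coupler in the gap behind the sleeve until it seats, and leave it standing there. Leave the other gauge and the loose things on the bench where they are.

Things in the scene. Friction and masses are not known exactly. Their poses are not given: they have to be found in the camera images.
- coupler: The whole fixed quick coupler with its block; origin on the bench under the gap point, axes as there. In mm along x from that point: aluminium manifold block, 105 wide, 115 high, -90 to -18 (base plate 150 wide, 12 high); round rear flange, 48 diameter, -18 to -8; gap -8 to +8 with the sleeve home, only the bare core of 28 diameter in it; sleeve home +8 to +60; fixed nose, 34 diameter, 63 to 75.
- gap (a point): Fixed point on the coupler's level axis, 85 mm above the bench, in the middle of the 16 mm gap between the fixed rear flange and the sleeve when the sleeve is home. x runs along the coupler from the block to the free nose, y across, z up.
- sleeve_mid (a point): Middle of the sliding steel sleeve, on the coupler's axis (34 mm ahead of the gap point when home; same axes); moves with the sleeve. The sleeve is 52 mm long: a grooved waist of 40 mm diameter and 32 mm length about this point, and at each end a raised rim 10 mm long, 48 mm in diameter. It can be pinched across the waist from above.
- sleeve (a joint): How far the sleeve stands back from home, in m: 0 fully home (forward), 0.014 fully back at its stop. A 900 N/m spring pushes it forward, 4 N of dry friction holds it: about 17 N draw it fully back, and it can stick anywhere below about 4 mm. It starts stuck 3 to 4.5 mm back. Let go of suddenly from beyond about 10 mm it flies fully home; eased forward slowly it sticks again.
- fork_center (a point): Centre of the loose forked steel gauge (0.3 kg), half-way up its 114 mm; upright in either rack slot. Plate 13 mm thick along x, y across, z up. From below: two prongs 14.5 wide, 50 high, notch 31 wide between; bridge 60 wide, 20 high; handle 24 wide, 44 high, its middle 35 above this point. Notch top is 7 below this point; seated it rests on the core, this point then 21 above the gap point.
- blade_center (a point): Centre of the other loose gauge, half-way up its 114 mm height: same thickness and handle but a plain solid blade 44 mm wide with no notch. It stands in the rack's other slot; leave it.
- rack: Grey plastic gauge rack fixed to the bench, 110 mm along its x, 80 mm along y, 24 mm high, origin at the centre of its underside. Two slots 15.5 mm wide run along its y, 60 mm apart, centred at x = -30 and +30 mm; their floor is 8 mm above the bench, and the gauges stand on it with their x along the rack's x.
- solenoid: Bystander: small loose dark steel solenoid valve standing on the bench between coupler and rack, 32 mm in diameter, 62 mm high; origin at its underside.
- driver: Bystander: loose screwdriver lying on the bench near the robot, 200 mm long.
- spanner: Bystander: loose spanner lying on the bench beyond the rack, 190 mm long.
- oil: Bystander: loose glass oil bottle standing on the bench, 68 mm in diameter, 200 mm high; origin at its underside.
Things that resemble listed ones, but are neither listed nor needed, are in the scene too. What is shaped like the coupler but blue is not meant.

How it is judged:
By the outcome, as a careful person would: the job done as asked, in the order asked, and still so for the second after the job is handed in, with the robot touching nothing.
It also fails if it takes over 58 s, if anything falls off the work surface, if the arm or the gripper's body presses on something with over 40 N, if the wrist force passes 120 N, or if a joint passes its speed limit or range.

### The arm

A 7-joint arm with a two-finger parallel gripper is mounted at the origin on the work surface. World frame = base frame: x ahead of the robot, y to its left, z up, the work surface at z = 0. Lengths are in m, angles in degrees, forces in N, time in s.
With the tool pointing down it reaches from about 0.35 to 0.9 m from the base axis. Payload 19.9 kg.
Tool frame: the origin (TCP) lies midway between the tips of the shut fingers; the grasp point (between the pads) lies grip_depth behind it (grip_depth is the distance from the TCP to the grasp point, in m); y points along the fingers, x is the direction in which the jaws open and shut, and the axes are right-handed (so a half turn about y gives the same grasp; the last joint's range is limited). The gripper opens to 85 mm and grips with 20 to 120 N. Pads are 22 mm wide; open, the fingers measure 114 mm over their backs; the gripper's body (76 mm by 85 mm) begins 54 mm behind the grasp point. The pads swing forward as they close: fully open they stand 13 mm farther back than shut.
Start: joints at [72.852, 23.915, -0.59, 92.452, 0.269, 63.638, -3.037], TCP at [0.159, -0.604, 0.198] pointing down, gripper open.
Joint ranges: [-161.28, 161.28], [-22.2, 115.67], [-73.04, 71.86], [3.21, 147.25], [-68.34, 248.33], [10.77, 114.83], [-161.83, 161.83]. Speed limits (degrees/s): [108.29, 108.29, 136.94, 136.94, 172.46, 172.46, 172.46].

### API

Orientations are given as [roll, pitch, yaw] about the fixed x, y, z axes, in that order (R = Rz(yaw) Ry(pitch) Rx(roll)).
In Python, from plant import observe, grab_frame, get_calibration, sign_off, spot_in, grip_depth gives the robot as it stands.
- The arm moves only by the tool carry_out, never from a script. Its arguments are lists of equal length, an entry for each row: "jaw": the opening, from 0 (shut) to 1 (fully open); "slide": the shift along the tool's x, y, z in cm, a list of three; "roll": the turn about the tool's y in degrees. In form: {"jaw": [jaw, ...], "slide": [[dx, dy, dz], ...], "roll": [roll, ...]}. A call has 1 to 5 rows; each row shifts and turns the pose as measured when the row begins, along the tool's axes as they then stand; what a row does not reach is not made up. A row lasts 1/12 s, in which the tool goes at most 41.7 mm and 7.16 degrees, less where a joint would pass 70% of its speed; a pose out of reach is approached as far as the arm can. A call is refused whole if a number of a shift passes 4.17 or a number of a turn 7.16, either way. A call with a gripper value outside its range is refused whole. The fingers move at their own pace and stop on an object; the grip force is fixed at half the most. Time passes only in rows, so rows that do not move let the fingers close. It gives the time, the measured TCP pose, the force and the opening at its end, in the units of the state.
- observe(): the state, without advancing time (a new reading comes with each control period).
- grab_frame(name): name is "side" or "top"; returns (picture, depth): 384x512x3 uint8, blue, green, red; 384x512 float32, m along the optical axis (not along the pixel's ray), 0 where there is no reading.
- get_calibration(name): a dict with "K" (3x3 intrinsics, pixels), "k1" (the pictures are not rectified: a ray, as slopes to the right and down, at radius r is drawn at 1 + k1 r^2 times it, then the intrinsics apply), "R" (3x3) and "t" (3): a world point X has camera coordinates R X + t. Camera axes: x right, y down, z forward; pixel columns grow to the right and rows downward; lengths in m; the calibration is good to about 2 mm. A picture is of the moment at which its call begins. get_calibration takes no time and is no camera call.
- sign_off(): hands the job in, once; it reports no verdict.
Trained networks look in the newest picture that a camera, given by its name, has taken for a name from the list of things; names that differ only in an ending like _2 or _b are one class to them, and where a whole thing is asked for, a point or a joint stands for the part that bears it (a point fixed in the world has none). Each returns a list of dicts, best first, with "score" (0 to 1); they miss things now and then, are a little off and sometimes report something else, mostly with a low value. They report only what shows in the picture. A call takes as long as a camera call. They do not tell look-alikes from the thing itself.
- spot_in(camera, target): "point" ([column, row] in pixels, amid what is visible of it).
The state is a dict: "time": time; "joint_pos": joint angles; "joint_velocities": joint speeds; "tau": joint torques, N m; "position": TCP position; "eef_rot": TCP orientation; "contact_force": force on the tool from outside, world axes, zero at the start; "moment": the same for the moment, N m; "width": finger opening in m.
Only numpy, scipy, OpenCV 4.12 (cv2) and the standard library are available. Lean on these libraries where they do the work, as an engineer would, in place of code of your own. Each camera call takes 0.05 s, during which the arm holds its last target.

## Working session

There is one attempt and no reset: what is moved stays moved. The work goes in short steps, Python scripts to look and compute and a tool call to move; the robot and the scene stay as the last step left them, time stands still between calls to the robot, and variables do not carry over. Pictures are saved under pics/ and viewed, and the job is handed in when it is done.

Besides the shell and the picture viewer there is one more tool, called after "Emit:" by a JSON object that holds its "op" and its "data". carry_out: Moves the arm, as the interface text tells. Its arguments: {"type":"object","properties":{"jaw":{"type":"array"},"slide":{"type":"array"},"roll":{"type":"array"}},"required":["jaw","slide","roll"]}

```bash
mkdir -p pics; ls; python3 - <<'E'
from plant import *
import plant,cv2,json
print(observe()); print(grip_depth)
for n in ("side","top"):
    p,d=grab_frame(n); cv2.imwrite(f"pics/{n}0.png",p)
    import numpy as np; np.save(f"pics/{n}0.npy",d)
    print(get_calibration(n))
    for t in ["coupler","sleeve_mid","fork_center","blade_center","rack","solenoid","oil"]:
        if n=="top" or t in("coupler","fork_center"): print(n,t,spot_in(n,t))
print(observe()["time"])
E
```

```text
pics
{'time': 0.0, 'joint_pos': array([72.85251208, 23.9502947 , -0.59107508, 92.48649709,  0.26968826,
       63.63730763, -3.03586599]), 'joint_velocities': array([-0.07477708,  0.02758537, -0.0550272 , -0.05373284, -0.01657376,
       -0.16550709,  0.05412596]), 'tau': array([-2.52899721e-03, -8.64445496e+01,  6.77874461e-01, -4.34901738e+01,
        1.91440276e-02,  7.37525581e-03,  1.36054112e-05]), 'position': array([ 0.15922508, -0.6039673 ,  0.19772853]), 'eef_rot': array([-9.00053979e+01,  7.25344776e-02, -7.52281341e+01]), 'contact_force': array([0.01385459, 0.43074327, 0.38865983]), 'moment': array([ 0.03270333,  0.05444646, -0.01456887]), 'width': 0.08553767129319352}
0.0187
{'K': array([[465.25810102,   0.        , 249.33024572],
       [  0.        , 465.25810102, 190.13662858],
       [  0.        ,   0.        ,   1.        ]]), 'k1': -0.15005631236716513, 'R': array([[ 0.9807254 , -0.19534886, -0.00406298],
       [-0.10836881, -0.52651454, -0.84323107],
       [ 0.16258501,  0.82741843, -0.53753591]]), 't': array([-0.4820943 ,  0.06962502,  1.13701777])}
side couple
[... 319 characters left out ...]
976299741161185, 'R': array([[ 0.01650665, -0.99982844,  0.00840372],
       [-0.997142  , -0.01708087, -0.07359404],
       [ 0.07372495, -0.00716491, -0.99725287]]), 't': array([-0.1568357 ,  0.47070184,  1.02261944])}
top coupler [{'point': [151.4, 180.8], 'score': 0.95}, {'point': [330.0, 275.7], 'score': 0.73}]
top sleeve_mid [{'point': [359.0, 290.9], 'score': 0.93}, {'point': [173.3, 182.5], 'score': 0.7}]
top fork_center [{'point': [293.1, 172.3], 'score': 0.66}]
top blade_center [{'point': [270.1, 167.8], 'score': 0.68}]
top rack [{'point': [279.4, 174.3], 'score': 0.9}, {'point': [151.1, 181.2], 'score': 0.68}]
top solenoid []
top oil [{'point': [362.1, 110.9], 'score': 0.82}]
0.55
```

View pics/top0.png

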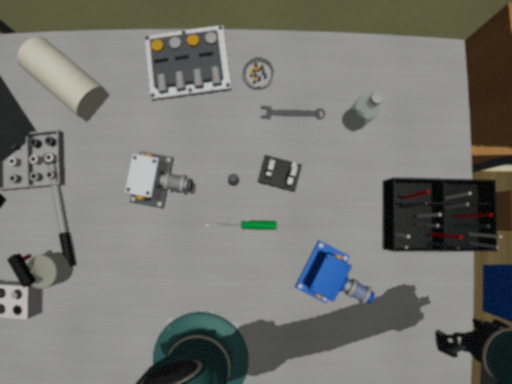

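View pics/side0.png

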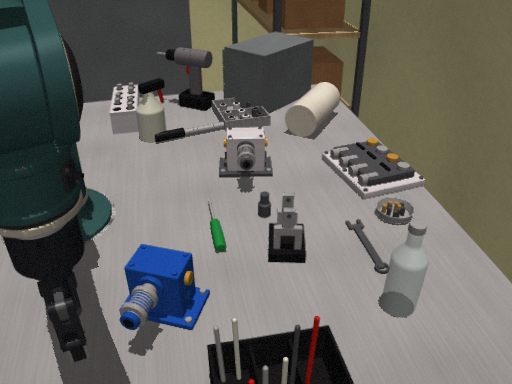

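The top view shows the aluminium coupler at about (150,180) with its sleeve at about (178,184). The blue look-alike is at (330,272), the rack with two gauges at (280,173) and the solenoid at (233,180). The side view has the same things at (245,155), (165,285), (287,230) and (264,206).

Next I'll crop these closely and measure them with depth.

```bash
cat > h.py <<'E'
import numpy as np, cv2
from plant import *
def rays(cal,uv):
    K=cal["K"];uv=np.atleast_2d(np.asarray(uv,float))
    d=np.array([cal["k1"],0,0,0.]) # k1 r^2
    p=cv2.undistortPoints(uv.reshape(-1,1,2),K,d)[:,0]
    return np.c_[p,np.ones(len(p))]
def world(cal,uv,depth):
    c=rays(cal,uv)*np.asarray(depth).reshape(-1,1)
    return (c-cal["t"])@cal["R"]
def proj(cal,X):
    X=np.atleast_2d(X)
    r=cv2.Rodrigues(cal["R"])[0]
    return cv2.projectPoints(X.astype(float),r,cal["t"],cal["K"],np.array([cal["k1"],0,0,0.]))[0][:,0]
def onplane(cal,uv,z):
    r=rays(cal,uv)@cal["R"]; o=-cal["R"].T@cal["t"]
    return o+r*((z-o[2])/r[:,2:3])
def cloud(name,d,box):
    c0,r0,c1,r1=box
    cc,rr=np.meshgrid(np.arange(c0,c1),np.arange(r0,r1))
    z=d[r0:r1,c0:c1]; m=z>0
    uv=np.c_[cc[m],rr[m]]
    return uv,world(get_calibration(name),uv,z[m])
E
python3 - <<'E'
from h import *
for n,b in (("top",(115,140,205,215)),("top",(250,145,310,200)),("side",(210,120,285,185)),("side",(255,190,315,265))):
    p=cv2.imread(f"pics/{n}0.png"); d=np.load(f"pics/{n}0.npy")
    c0,r0,c1,r1=b; s=int(min(800/(c1-c0),560/(r1-r0)))
    cv2.imwrite(f"pics/c_{n}_{c0}.png",cv2.resize(p[r0:r1,c0:c1],None,fx=s,fy=s,interpolation=cv2.INTER_CUBIC))
    uv,X=cloud(n,d,b); print(n,b,s,len(X)); 
    h=np.histogram(X[:,2],bins=np.arange(-.01,.16,.005)); print(dict(zip((h[1][:-1]*1000).round().astype(int).tolist(),h[0].tolist())))
E
cd pics; ls
```

```text
top (115, 140, 205, 215) 7 6722
{-10: 62, -5: 2680, 0: 1524, 5: 128, 10: 301, 15: 69, 20: 11, 25: 13, 30: 8, 35: 13, 40: 13, 45: 15, 50: 12, 55: 6, 60: 13, 65: 13, 70: 13, 75: 19, 80: 23, 85: 53, 90: 103, 95: 184, 100: 207, 105: 130, 110: 710, 115: 396, 120: 3, 125: 0, 130: 0, 135: 0, 140: 0, 145: 0, 150: 0}
top (250, 145, 310, 200) 10 3285
{-10: 28, -5: 1306, 0: 839, 5: 42, 10: 13, 15: 65, 20: 603, 25: 148, 30: 4, 35: 2, 40: 5, 45: 3, 50: 3, 55: 2, 60: 4, 65: 4, 70: 14, 75: 71, 80: 7, 85: 3, 90: 3, 95: 4, 100: 3, 105: 5, 110: 6, 115: 20, 120: 78, 125: 0, 130: 0, 135: 0, 140: 0, 145: 0, 150: 0}
side (210, 120, 285, 185) 8 4851
{-10: 8, -5: 1767, 0: 529, 5: 250, 10: 351, 15: 165, 20: 123, 25: 66, 30: 66, 35: 36, 40: 35, 45: 36, 50: 44, 55: 28, 60: 36, 65: 37, 70: 57, 75: 63, 80: 70, 85: 91, 90: 119, 95: 137, 100: 156, 105: 122, 110: 357, 115: 102, 120: 0, 125: 0, 130: 0, 135: 0, 140: 0, 145: 0, 150: 0}
side (255, 190, 315, 265) 7 4490
{-10: 4, -5: 1630, 0: 788, 5: 96, 10: 109, 15: 138, 20: 484, 25: 136, 30: 67, 35: 40, 40: 57, 45: 53, 50: 56, 55: 75, 60: 96, 65: 64, 70: 79, 75: 114, 80: 28, 85: 25, 90: 47, 95: 45, 100: 41, 105: 42, 110: 50, 115: 55, 120: 71, 125: 0, 130: 0, 135: 0, 140: 0, 145: 0, 150: 0}
c_side_210.png
c_side_255.png
c_top_115.png
c_top_250.png
side0.npy
side0.png
top0.npy
top0.png
```

View pics/c_top_115.png

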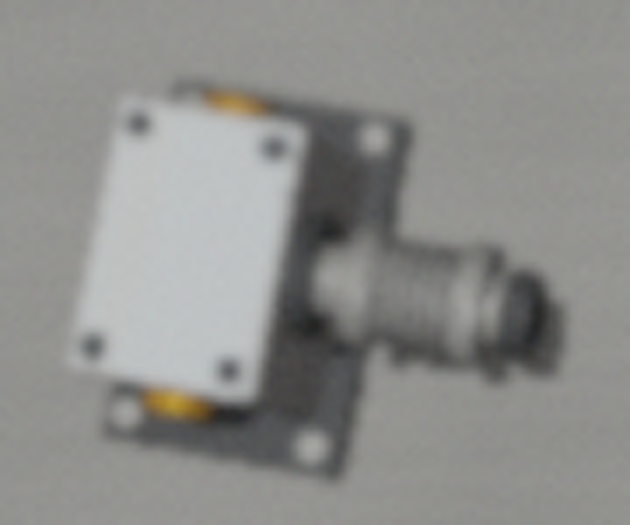

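View pics/c_side_210.png

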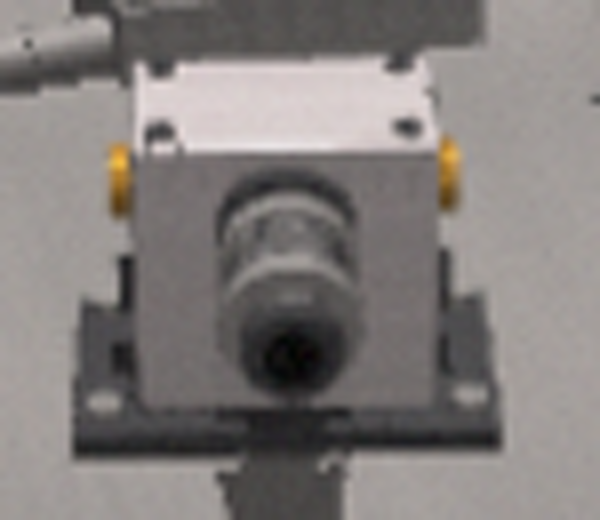

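View pics/c_side_255.png

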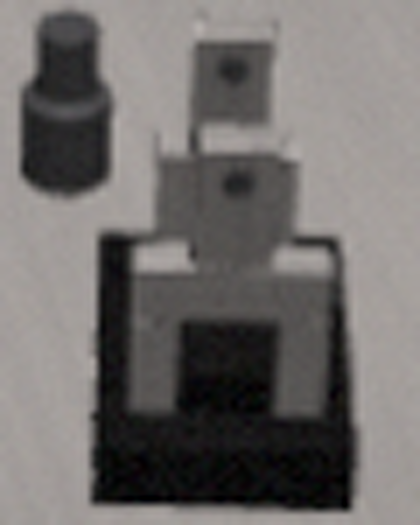

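View pics/c_top_250.png

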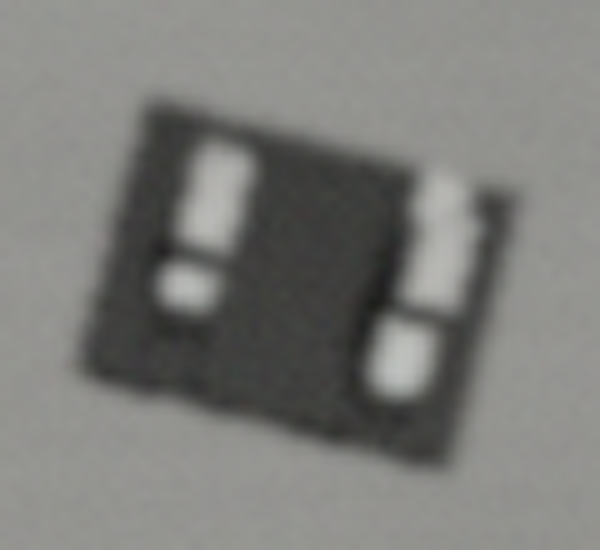

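The crops show two coupler-shaped things: the aluminium one at top (150,180), which is the target, and the blue one at (330,272), which isn't. The two gauges are the notched fork in the right-hand slot, top (293,172) / side (287,232), and the solid blade in the left-hand slot at (270,168). Next come the pose fits.

```bash
python3 - <<'E'
from h import *
def rect(P): 
    (c,s,a)=cv2.minAreaRect((P[:,:2]*1000).astype(np.float32)); return np.round(c,1),np.round(s,1),round(a,1)
def med(n): return np.load(f"pics/{n}0.npy")
B={"top":(115,140,205,215),"side":(210,120,285,185)}
for n in B:
    uv,X=cloud(n,med(n),B[n])
    m=(X[:,2]>.108)&(X[:,2]<.119); 
    print(n,"block",rect(X[m]),X[m].mean(0).round(4), m.sum())
    m=(X[:,2]>.0075)&(X[:,2]<.018); print("base",rect(X[m]),m.sum())
    np.save(f"pics/cl_{n}.npy",X)
B={"top":(250,145,310,200),"side":(255,185,315,265)}
for n in B:
    uv,X=cloud(n,med(n),B[n])
    m=(X[:,2]>.018)&(X[:,2]<.028); print(n,"rack",rect(X[m]),m.sum())
    m=(X[:,2]>.117)&(X[:,2]<.127);print("handles")
    P=X[m]
    k,lab,cen=cv2.kmeans(P[:,:2].astype(np.float32),2,None,(3,50,1e-6),5,0)
    for i in range(2): print(cen[i],rect(P[lab[:,0]==i]),(lab==i).sum())
    m=(X[:,2]>.070)&(X[:,2]<.084);print("bridge/shoulder"); P=X[m]
    k,lab,cen=cv2.kmeans(P[:,:2].astype(np.float32),2,None,(3,50,1e-6),5,0)
    for i in range(2): print(cen[i],rect(P[lab[:,0]==i]),(lab==i).sum())
uv,X=cloud("top",med("top"),(222,168,245,190)); m=(X[:,2]>.03);print("sol",X[m].mean(0),X[m].max(0))
E
```

```text
top block (array([504.4, 111.8]), array([147.7, 105.9]), 80.9) [0.5086 0.1453 0.1142] 1136
base (array([510.4, 150.2]), array([ 99.9, 151.4]), 80.5) 456
side block (array([503.7, 113.9]), array([145.8, 104.4]), 81.5) [0.5069 0.1398 0.1135] 494
base (array([514. , 282.2]), array([376.3, 201. ]), 77.5) 613
top rack (array([ 533.5, -217.2]), array([110.2,  79.9]), 76.0) 792
handles
[ 0.54067284 -0.18754712] (array([ 540.9, -187.7]), array([12.4, 23.5]), 76.9) 48
[ 0.5261742  -0.24593751] (array([ 526.2, -245.9]), array([12.5, 23.4]), 76.4) 49
bridge/shoulder
[ 0.5308143  -0.18498953] (array([ 540.3, -187.7]), array([12.9, 44.2]), 76.0) 28
[ 0.5229776  -0.24421407] (array([ 526.5, -245.9]), array([12.9, 60.2]), 75.8) 62
side rack (array([ 536.1, -182.2]), array([190.3,  94.6]), 85.7) 676
handles
[ 0.53904724 -0.19003482] (array([ 539.5, -189.3]), array([13.4, 22.1]), 71.6) 47
[ 0.5250516  -0.24728654] (array([ 525., -246.]), array([16.2, 23. ]), 79.1) 63
bridge/shoulder
[ 0.5353028  -0.18894225] (array([ 540.5, -188.8]), array([16.9, 42.3]), 75.8) 46
[ 0.5247012  -0.24925621] (array([ 525.8, -246.6]), array([16.7, 59.2]), 75.0) 169
sol [ 0.51030162 -0.08724161  0.04972236] [ 0.52545396 -0.07221104  0.06438903]
```

```bash
cat > fit.py <<'E'
from h import *
def sl(X,yaw,g):
    a=np.radians(yaw); x=np.array([np.cos(a),np.sin(a)]); y=np.array([-x[1],x[0]])
    return np.c_[(X[:,:2]-g)@x,(X[:,:2]-g)@y,X[:,2]]
def fitblock(X):
    m=(X[:,2]>.1112)&(X[:,2]<.119); P=X[m]
    # keep block: largest cluster by connected closeness to median
    for _ in range(3):
        c,s,a=cv2.minAreaRect((P[:,:2]*1000).astype(np.float32))
        md=np.median(P[:,:2],0); P=P[np.linalg.norm(P[:,:2]-md,axis=1)<.066]
    return np.array(c),s,a,len(P)
if __name__=="__main__":
    for n in ("top","side"):
        X=np.load(f"pics/cl_{n}.npy"); c,s,a,k=fitblock(X); print(n,c,s,a,k)
    yaw=-99.1
    c,s,a,k=fitblock(np.load("pics/cl_top.npy"))
    for yaw in (-99.1,):
        r=np.radians(yaw);x=np.array([np.cos(r),np.sin(r)]); g=c/1000+.054*x; print("gap",g)
        for n in ("top","side"):
            L=sl(np.load(f"pics/cl_{n}.npy"),yaw,g)
            print(n)
            for lo in range(-90,84,4):
                m=(L[:,0]>lo/1e3)&(L[:,0]<(lo+4)/1e3)&(L[:,2]>.075)
                if m.sum()>3: 
                    P=L[m]; print(lo,m.sum(),"y %.1f..%.1f zmax %.1f"%(P[:,1].min()*1e3,P[:,1].max()*1e3,np.percentile(P[:,2],95)*1e3))
E
python3 fit.py
```

```text
top [509.56341553 145.59313965] (77.97924041748047, 105.6031723022461) 80.44454193115234 1044
side [508.75518799 147.39706421] (78.10508728027344, 104.14631652832031) 81.46576690673828 438
gap [0.50102288 0.09227279]
top
-90 59 y -52.7..50.2 zmax 117.0
-86 54 y -50.4..50.8 zmax 118.1
-82 71 y -52.7..48.1 zmax 118.8
-78 59 y -51.5..51.8 zmax 116.6
-74 58 y -51.1..52.4 zmax 117.7
-70 62 y -59.2..60.4 zmax 116.0
-66 68 y -60.8..60.3 zmax 117.0
-62 69 y -58.3..60.2 zmax 117.2
-58 74 y -60.4..61.0 zmax 117.0
-54 72 y -59.5..59.4 zmax 116.7
-50 66 y -58.5..60.5 zmax 116.9
-46 76 y -60.6..60.7 zmax 117.2
-42 63 y -52.7..52.4 zmax 116.6
-38 61 y -52.3..51.0 zmax 116.7
-34 63 y -51.8..51.1 zmax 119.2
-30 57 y -52.8..52.1 zmax 119.0
-26 93 y -52.5..52.6 zmax 117.1
-22 112 y -52.0..49.9 zmax 114.6
-18 29 y -23.4..22.8 zmax 109.5
-14 48 y -22.6..21.3 zmax 107.6
-10 14 y -13.8..10.6 zmax 100.4
-6 16 y -12.6..11.4 zmax 100.3
-2 6 y -22.8..7.8 zmax 106.9
2 29 y -24.1..20.4 zmax 109.2
6 26 y -24.0..21.5 zmax 109.3
10 36 y -23.2..22.1 zmax 108.5
14 23 y -19.8..17.1 zmax 106.8
18 22 y -19.6..18.0 zmax
[... 934 characters left out ...]
 y -53.5..50.3 zmax 114.9
-22 217 y -53.2..50.0 zmax 113.9
-18 44 y -50.8..49.7 zmax 112.0
-14 27 y -23.8..22.2 zmax 107.3
-10 20 y -21.1..19.4 zmax 107.5
2 9 y -21.2..21.4 zmax 106.2
6 24 y -24.3..21.3 zmax 108.0
10 32 y -24.3..21.2 zmax 107.1
14 16 y -21.6..15.7 zmax 108.5
18 11 y -19.0..18.0 zmax 103.9
22 8 y -16.3..15.3 zmax 104.0
26 10 y -16.4..17.7 zmax 103.8
30 11 y -19.1..15.0 zmax 103.5
34 4 y -3.5..9.6 zmax 104.6
42 5 y -14.0..17.0 zmax 106.6
46 14 y -24.7..16.8 zmax 107.0
50 55 y -24.9..21.9 zmax 106.9
54 47 y -24.9..21.7 zmax 105.1
58 4 y -19.5..11.1 zmax 102.2
62 8 y -12.1..13.5 zmax 98.5
66 23 y -17.4..13.4 zmax 101.5
70 50 y -17.5..13.2 zmax 98.0
74 34 y -15.0..13.1 zmax 101.5
```

```bash
cat > sdf.py <<'E'
from h import *
from fit import sl
from scipy.optimize import least_squares
def box(P,lo,hi):
    c=(np.array(lo)+hi)/2; h=(np.array(hi)-lo)/2
    q=np.abs(P-c)-h; return np.linalg.norm(np.maximum(q,0),axis=1)+np.minimum(q.max(1),0)
def cyl(P,x0,x1,d):
    r=np.hypot(P[:,1],P[:,2]-85)-d/2; a=np.abs(P[:,0]-(x0+x1)/2)-(x1-x0)/2
    return np.hypot(np.maximum(r,0),np.maximum(a,0))+np.minimum(np.maximum(r,a),0)
def model(P,s):
    return np.min([box(P,[-90,-52.5,0],[-18,52.5,115]),cyl(P,-18,-8,48),cyl(P,-18,63,28),cyl(P,8-s,18-s,48),cyl(P,18-s,50-s,40),cyl(P,50-s,60-s,48),cyl(P,63,75,34)],axis=0)
def fitc(X,p0,zb=False):
    def res(p):
        L=sl(X,p[2],np.array(p[:2])/1e3)*1e3; L[:,2]-=p[4]
        return model(L,p[3])
    L=sl(X,p0[2],np.array(p0[:2])/1e3)*1e3
    k=(np.abs(L[:,1])<56)&(L[:,2]>20)&(L[:,0]>-94)&(L[:,0]<80)
    # drop the fittings (yellow)
    k&=~((L[:,0]<-30)&(np.abs(L[:,1])>53))
    X=X[k]
    r=least_squares(res,list(p0)+[0.],loss="soft_l1",f_scale=1.,x_scale=[1,1,.5,1,1])
    return r.x,np.median(np.abs(res(r.x))),len(X)
if __name__=="__main__":
    Xs=[np.load(f"pics/cl_{n}.npy") for n in("top","side")]
    for X in Xs+[np.vstack(Xs)]:
        x,m,k=fitc(X,(501,92.3,-99.3,3)); print(x.round(2),m.round(2),k)
E
python3 sdf.py
```

```text
[501.14  95.81 -99.28   2.8   -0.56] 0.89 1893
[500.24  94.9  -99.7    3.75  -0.99] 1.07 1563
[500.86  95.21 -99.48   3.45  -0.69] 1.0 3456
```

```bash
cat > plan.py <<'E'
import sys
from h import *
def plan(tgt,yaw,step=4.0,rot=7.0,n=5):
    o=observe(); p=np.array(o["position"]); y=o["eef_rot"][2]; tgt=np.array(tgt)
    print("t %.2f"%o["time"],"pos",p.round(4),"rot",o["eef_rot"].round(2),"F",o["contact_force"].round(1),"w",round(o["width"],4))
    S=[];Rr=[]
    for _ in range(n):
        d=tgt-p; L=np.linalg.norm(d); 
        if L>step/100: d=d*step/100/L
        a=np.radians(y); tx=np.array([np.cos(a),np.sin(a),0]);tz=np.array([-np.sin(a),np.cos(a),0])
        s=np.round(np.array([d@tx,-d[2],d@tz])*100,2); 
        e=(yaw-y+180)%360-180; r=float(np.clip(-e,-rot,rot))
        S.append(s.tolist());Rr.append(round(r,1)); p=p+d; y-=r
    print(S,Rr, "left mm",((tgt-p)*1e3).round(1),"yaw left",round((yaw-y+180)%360-180,1))
if __name__=="__main__":
    a=[float(v) for v in sys.argv[1:]]
    plan(a[:3],a[3],*(a[4:6]),n=int(a[6]) if len(a)>6 else 5)
E
python3 plan.py .4963 .0686 .21 -9.5
```

```text
t 0.55 pos [ 0.1593 -0.6043  0.1983] rot [-9.000e+01  1.000e-02 -7.523e+01] F [-0.4 -0.3 -0.5] w 0.0853
[[-3.0, -0.06, 2.64], [-2.66, -0.06, 2.99], [-2.27, -0.06, 3.29], [-1.85, -0.06, 3.54], [-1.41, -0.06, 3.74]] [-7.0, -7.0, -7.0, -7.0, -7.0] left mm [247.4 494.1   8.6] yaw left 30.7
```

Emit:
{"op": "carry_out", "data": {"jaw": [1,1,1,1,1], "slide": [[-3.0,-0.1,2.6],[-2.7,-0.1,3.0],[-2.3,-0.1,3.3],[-1.9,-0.1,3.5],[-1.4,-0.1,3.7]], "roll": [-7,-7,-7,-7,-7]}}

```text
time: 0.97
position: [0.2444, -0.424, 0.2013]
eef_rot: [-90.2, 0.1, -39.9]
contact_force: [1.1, 0.3, 0.5]
width: 0.0855
```

```bash
python3 plan.py .4963 .0686 .21 -9.5
```

```text
t 0.97 pos [ 0.2444 -0.424   0.2013] rot [-9.019e+01  9.000e-02 -3.990e+01] F [1.1 0.3 0.5] w 0.0855
[[-0.89, -0.06, 3.9], [-0.41, -0.06, 3.98], [0.08, -0.06, 4.0], [0.57, -0.06, 3.96], [1.05, -0.06, 3.86]] [-7.0, -7.0, -7.0, -7.0, -2.4] left mm [160.9 314.6   5.6] yaw left 0.0
```

Tracking is accurate.

Emit:
{"op": "carry_out", "data": {"jaw": [1,1,1,1,1], "slide": [[-0.9,-0.1,3.9],[-0.4,-0.1,4.0],[0.1,-0.1,4.0],[0.6,-0.1,4.0],[1.0,-0.1,3.9]], "roll": [-7,-7,-7,-7,-2.4]}}

```text
time: 1.38
position: [0.336, -0.2368, 0.2066]
eef_rot: [-90.3, 0.1, -8.4]
contact_force: [1.8, -0.4, 1.0]
width: 0.0854
```

```bash
python3 plan.py .4963 .0686 .21 -9.5
```

```text
t 1.38 pos [ 0.336  -0.2368  0.2066] rot [-90.33   0.12  -8.41] F [ 1.8 -0.4  1. ] w 0.0854
[[1.32, -0.04, 3.78], [1.25, -0.04, 3.8], [1.25, -0.04, 3.8], [1.25, -0.04, 3.8], [1.25, -0.04, 3.8]] [1.1, -0.0, -0.0, -0.0, -0.0] left mm [ 67.4 128.4   1.4] yaw left 0.0
```

Emit:
{"op": "carry_out", "data": {"jaw": [1,1,1,1,1], "slide": [[1.3,0,3.8],[1.3,0,3.8],[1.3,0,3.8],[1.3,0,3.8],[1.3,0,3.8]], "roll": [1.1,0,0,0,0]}}

```text
time: 1.8
position: [0.4319, -0.0517, 0.2073]
eef_rot: [-90.6, -0.2, -9.4]
contact_force: [1.1, -0.6, -1.0]
width: 0.0857
```

```bash
python3 plan.py .4963 .0686 .17 -9.5
```

```text
t 1.80 pos [ 0.4319 -0.0517  0.2073] rot [-90.56  -0.17  -9.37] F [ 1.1 -0.6 -1. ] w 0.0857
[[1.24, 1.05, 3.65], [1.23, 1.05, 3.66], [1.23, 1.05, 3.66], [0.66, 0.57, 1.96], [0.0, -0.0, 0.0]] [0.1, -0.0, -0.0, -0.0, -0.0] left mm [0. 0. 0.] yaw left 0.0
```

Emit:
{"op": "carry_out", "data": {"jaw": [1,1,1,1,1], "slide": [[1.2,1.0,3.7],[1.2,1.0,3.7],[1.2,1.0,3.7],[0.7,0.6,2.0],[0,0,0]], "roll": [0.1,0,0,0,0]}}

```text
time: 2.22
position: [0.5004, 0.0831, 0.1709]
eef_rot: [-90.4, -0.5, -9.2]
contact_force: [-0.5, 0.2, -0.6]
width: 0.0854
```

```bash
python3 plan.py .4963 .0686 .062 -9.5 2.5 7; python3 - <<'E'
from h import *
for n in("top","side"):
    p,d=grab_frame(n); np.save(f"pics/{n}1.npy",d); cv2.imwrite(f"pics/{n}1.png",p)
    b=(110,130,230,220) if n=="top" else (190,90,310,180); c0,r0,c1,r1=b
    cv2.imwrite(f"pics/{n}1c.png",cv2.resize(p[r0:r1,c0:c1],None,fx=5,fy=5,interpolation=cv2.INTER_CUBIC))
E
```

```text
t 2.22 pos [0.5004 0.0831 0.1709] rot [-90.38  -0.53  -9.17] F [-0.5  0.2 -0.6] w 0.0854
[[-0.04, 2.48, -0.34], [-0.04, 2.48, -0.34], [-0.04, 2.48, -0.34], [-0.04, 2.48, -0.34], [-0.01, 0.98, -0.14]] [0.3, -0.0, -0.0, -0.0, -0.0] left mm [0. 0. 0.] yaw left 0.0
```

View pics/top1c.png

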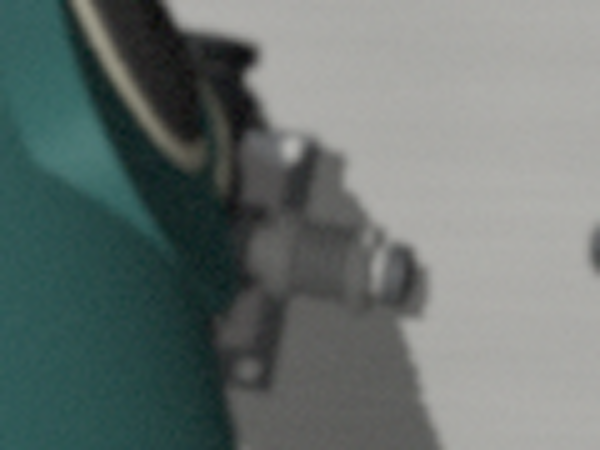

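View pics/side1c.png

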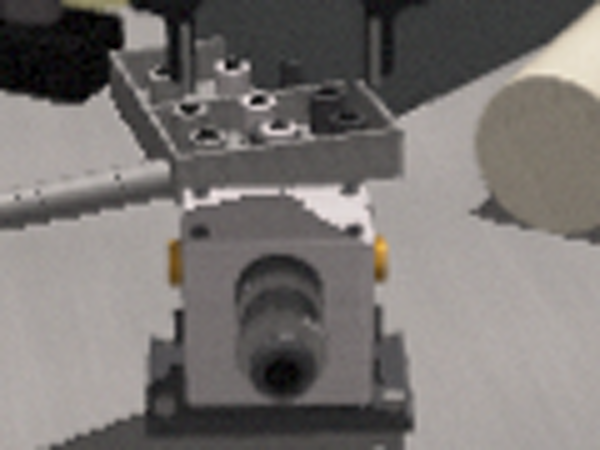

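Emit:
{"op": "carry_out", "data": {"jaw": [1,1,1], "slide": [[-0.1,1.0,-0.7],[-0.1,1.0,-0.7],[0,0,0]], "roll": [0.3,0,0]}}

```text
time: 2.57
position: [0.4946, 0.0618, 0.1505]
eef_rot: [-90.6, -0.6, -9.8]
contact_force: [-0.4, -0.2, -0.2]
width: 0.0852
```

```bash
python3 plan.py .4963 .0686 .062 -9.5 2.5 7
```

```text
t 2.57 pos [0.4946 0.0618 0.1505] rot [-90.56  -0.62  -9.8 ] F [-0.4 -0.2 -0.2] w 0.0852
[[0.01, 2.49, 0.2], [0.02, 2.49, 0.2], [0.02, 2.49, 0.2], [0.01, 1.37, 0.11], [0.0, -0.0, 0.0]] [-0.3, -0.0, -0.0, -0.0, -0.0] left mm [0. 0. 0.] yaw left 0.0
```

Emit:
{"op": "carry_out", "data": {"jaw": [1,1,1,1], "slide": [[0,1.5,0.3],[0,1.5,0.2],[0,0.5,0.1],[0,0,0]], "roll": [-0.3,0,0,0]}}

```text
time: 2.9
position: [0.4951, 0.0612, 0.1141]
eef_rot: [-90.7, -0.7, -10.0]
contact_force: [-0.2, 1.3, 0.3]
width: 0.0854
```

```bash
python3 plan.py .4963 .0686 .062 -9.5 2 7;  python3 - <<'E'
from h import *
for n in("top","side"):
    p,d=grab_frame(n); 
    b=(110,130,230,220) if n=="top" else (190,90,310,180); c0,r0,c1,r1=b
    cv2.imwrite(f"pics/{n}2c.png",cv2.resize(p[r0:r1,c0:c1],None,fx=5,fy=5,interpolation=cv2.INTER_CUBIC))
E
python3 plan.py .4963 .0686 .062 -9.5 2 7
```

```text
t 2.90 pos [0.4951 0.0612 0.1141] rot [-90.72  -0.68  -9.97] F [-0.2  1.3  0.3] w 0.0854
[[-0.01, 1.98, 0.29], [-0.0, 1.98, 0.29], [-0.0, 1.26, 0.18], [0.0, -0.0, 0.0], [0.0, -0.0, 0.0]] [-0.5, -0.0, -0.0, -0.0, -0.0] left mm [0. 0. 0.] yaw left 0.0
t 3.00 pos [0.4957 0.0614 0.1151] rot [-90.7   -0.75  -9.95] F [0.4 0.3 0. ] w 0.0855
[[-0.02, 1.98, 0.27], [-0.02, 1.98, 0.27], [-0.01, 1.35, 0.18], [0.0, -0.0, 0.0], [0.0, -0.0, 0.0]] [-0.5, -0.0, -0.0, -0.0, -0.0] left mm [0. 0. 0.] yaw left 0.0
```

View pics/top2c.png

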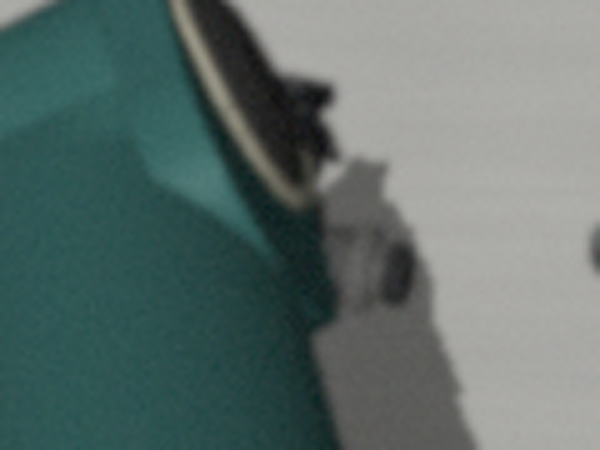

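View pics/side2c.png

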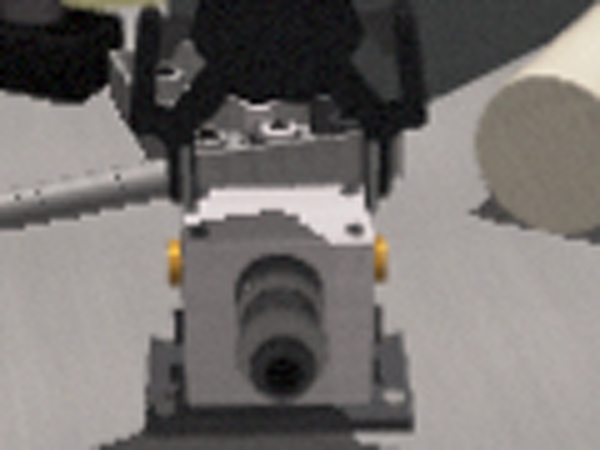

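Emit:
{"op": "carry_out", "data": {"jaw": [1,1,1,1,1], "slide": [[0,1.5,0.4],[0,1.5,0.3],[0,1.5,0.1],[0,0.4,0],[0,0,0]], "roll": [-0.5,0,0,0,0]}}

```text
time: 3.42
position: [0.5007, 0.0676, 0.0691]
eef_rot: [-90.7, -1.1, -9.6]
contact_force: [0.2, -0.6, 0.3]
width: 0.0855
```

```bash
python3 plan.py .4963 .0686 .062 -9.5 2 7
```

```text
t 3.42 pos [0.5007 0.0676 0.0691] rot [-90.69  -1.14  -9.57] F [ 0.2 -0.6  0.3] w 0.0855
[[-0.45, 0.71, 0.03], [0.0, -0.0, 0.0], [0.0, -0.0, 0.0], [0.0, -0.0, 0.0], [0.0, -0.0, 0.0]] [-0.1, -0.0, -0.0, -0.0, -0.0] left mm [0. 0. 0.] yaw left 0.0
```

Emit:
{"op": "carry_out", "data": {"jaw": [1,1,1], "slide": [[-0.4,0.6,0.1],[0,0,0],[0,0,0]], "roll": [0,0,0]}}

```text
time: 3.67
position: [0.4976, 0.069, 0.0647]
eef_rot: [-90.7, -1.3, -9.6]
contact_force: [-0.5, 0.2, 0.7]
width: 0.085
```

```bash
cat > loc.py <<'E'
from h import *
# position of TCP in coupler frame (gap origin), mm
G=np.array([.5009,.0952]); Y=-99.5
def loc():
    o=observe(); a=np.radians(Y); x=np.array([np.cos(a),np.sin(a)]); y=np.array([-x[1],x[0]])
    d=o["position"][:2]-G
    print("t %.2f cx %.1f cy %.1f z %.1f"%(o["time"],d@x*1e3,d@y*1e3,o["position"][2]*1e3),"rot",o["eef_rot"].round(2),"F",o["contact_force"].round(1),"M",o["moment"].round(2),"w %.4f"%o["width"], "along cx F %.1f"%(o["contact_force"][:2]@x))
if __name__=="__main__": loc()
E
python3 plan.py .4963 .0686 .062 -9.5 2 7 ; python3 loc.py
```

```text
t 3.67 pos [0.4976 0.069  0.0647] rot [-90.67  -1.28  -9.61] F [-0.5  0.2  0.7] w 0.085
[[-0.12, 0.27, -0.06], [0.0, -0.0, 0.0], [0.0, -0.0, 0.0], [0.0, -0.0, 0.0], [0.0, -0.0, 0.0]] [-0.1, -0.0, -0.0, -0.0, -0.0] left mm [0. 0. 0.] yaw left 0.0
t 3.67 cx 26.4 cy 1.1 z 64.7 rot [-90.67  -1.28  -9.61] F [-0.5  0.2  0.7] M [ 0.05  0.01 -0.01] w 0.0850 along cx F -0.1
```

Emit:
{"op": "carry_out", "data": {"jaw": [1,0.3,0.3,0.3], "slide": [[-0.1,0.2,-0.06],[0,0,0],[0,0,0],[0,0,0]], "roll": [0,0,0,0]}}

```text
time: 4.0
position: [0.4972, 0.0683, 0.064]
eef_rot: [-90.7, -1.4, -9.6]
contact_force: [-0.0, -0.5, 0.7]
width: 0.0517
```

```bash
python3 loc.py
```

```text
t 4.00 cx 27.1 cy 0.8 z 64.0 rot [-90.67  -1.4   -9.63] F [-0.  -0.5  0.7] M [ 0.01 -0.01 -0.04] w 0.0517 along cx F 0.5
```

Emit:
{"op": "carry_out", "data": {"jaw": [0,0,0,0], "slide": [[0,0,0],[0,0,0],[0,0,0],[0,0,0]], "roll": [0,0,0,0]}}

```text
time: 4.33
position: [0.4965, 0.0687, 0.0664]
eef_rot: [-90.8, -1.4, -9.6]
contact_force: [-24.8, -6.1, 105.7]
width: 0.0204
```

```bash
python3 loc.py
```

```text
t 4.33 cx 26.9 cy 0.1 z 66.4 rot [-90.8   -1.35  -9.61] F [-24.8  -6.1 105.7] M [-1.28  5.02 -0.08] w 0.0204 along cx F 10.2
```

Emit:
{"op": "carry_out", "data": {"jaw": [0.6], "slide": [[0,0,0]], "roll": [0]}}

```text
time: 4.42
position: [0.497, 0.0689, 0.0674]
eef_rot: [-90.8, -1.4, -9.6]
contact_force: [-0.6, -0.2, -0.7]
width: 0.0313
```

```bash
python3 loc.py
```

```text
t 4.42 cx 26.6 cy 0.5 z 67.4 rot [-90.81  -1.43  -9.6 ] F [-0.6 -0.2 -0.7] M [ 0.05  0.01 -0.03] w 0.0313 along cx F 0.3
```

```bash
python3 - <<'E'
from h import *
for n in("top","side"):
    p,d=grab_frame(n); np.save(f"pics/{n}3.npy",d)
    b=(110,130,230,220) if n=="top" else (200,80,300,180); c0,r0,c1,r1=b
    cv2.imwrite(f"pics/{n}3c.png",cv2.resize(p[r0:r1,c0:c1],None,fx=6,fy=6,interpolation=cv2.INTER_CUBIC))
E
python3 loc.py
```

```text
t 4.52 cx 26.8 cy 0.3 z 66.8 rot [-90.8  -1.4  -9.6] F [ 0.2 -0.1  0.3] M [-0.01  0.05  0.04] w 0.0462 along cx F 0.0
```

View pics/side3c.png

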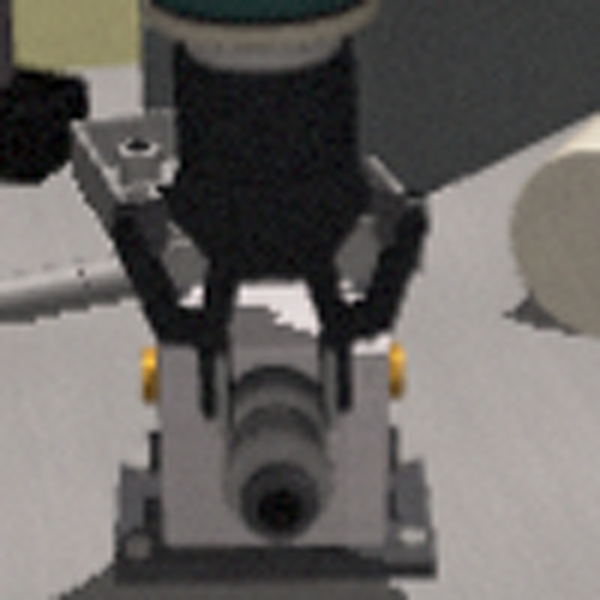

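View pics/top3c.png

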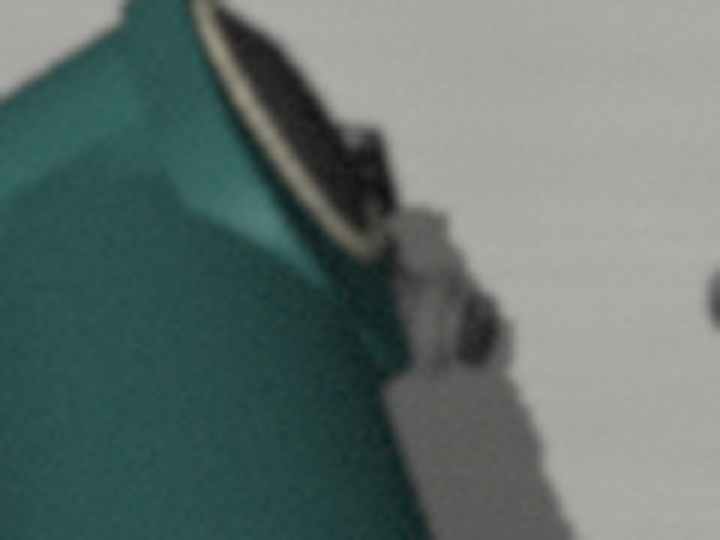

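```bash
python3 - <<'E'
from h import *
from loc import G,Y
cal=get_calibration("side"); a=np.radians(Y); x=np.array([np.cos(a),np.sin(a)]); y=np.array([-x[1],x[0]])
for cx,cy,z in [(27,0,85),(27,23,66),(27,23,75),(27,23,85),(27,23,95),(27,23,110),(27,-23,85),(16,23,85),(38,23,85),(75,0,85)]:
    P=np.r_[G+cx/1e3*x+cy/1e3*y,z/1e3]; print(cx,cy,z,((proj(cal,P)[0]-[200,80])*6).round())
d=np.load("pics/side3.npy")
# cloud near finger tips
uv,X=cloud("side",d,(200,80,300,180)); 
L=np.c_[(X[:,:2]-G)@x,(X[:,:2]-G)@y,X[:,2]]*1e3
for s in (1,-1):
    m=(L[:,1]*s>22)&(L[:,1]*s<60)&(L[:,0]>8)&(L[:,0]<60)&(L[:,2]>40)
    P=L[m]; print(s,m.sum(),"zmin",np.percentile(P[:,2],[0,5,20]).round(1),"x",np.percentile(P[P[:,2]<105][:,0],[5,50,95]).round(1),"y",np.percentile(P[P[:,2]<105][:,1],[5,50,95]).round(1))
    for z in range(50,140,6):
        k=(P[:,2]>z)&(P[:,2]<z+6)
        if k.sum(): print(z,k.sum(),P[k].min(0).round(0),P[k].max(0).round(0))
E
```

```text
27 0 85 [276. 452.]
27 23 66 [328. 489.]
27 23 75 [328. 471.]
27 23 85 [328. 451.]
27 23 95 [328. 431.]
27 23 110 [328. 401.]
27 -23 85 [223. 453.]
16 23 85 [327. 439.]
38 23 85 [329. 463.]
75 0 85 [278. 505.]
1 485 zmin [ 81.4 122.3 155.7] x [39.5 55.1 57.4] y [22.7 22.8 23.4]
80 1 [58. 23. 81.] [58. 23. 81.]
86 2 [54. 23. 87.] [57. 23. 88.]
98 1 [ 37.  24. 103.] [ 37.  24. 103.]
104 5 [ 32.  23. 106.] [ 38.  32. 110.]
110 6 [ 29.  24. 111.] [ 36.  31. 115.]
116 9 [ 31.  23. 116.] [ 40.  32. 121.]
122 9 [ 31.  23. 122.] [ 40.  31. 128.]
128 9 [ 28.  23. 130.] [ 38.  32. 134.]
134 5 [ 32.  23. 135.] [ 38.  31. 139.]
-1 604 zmin [ 79.8 121.2 154.3] x [12.1 37.8 57.9] y [-23.9 -23.6 -23.4]
74 2 [ 15. -24.  80.] [ 53. -24.  80.]
80 3 [ 12. -24.  82.] [ 57. -24.  85.]
86 3 [ 13. -24.  88.] [ 58. -23.  89.]
104 7 [ 32. -31. 104.] [ 40. -23. 110.]
110 8 [ 30. -31. 111.] [ 41. -23. 115.]
116 12 [ 32. -33. 116.] [ 39. -23. 122.]
122 8 [ 30. -33. 123.] [ 41. -23. 127.]
128 12 [ 31. -33. 128.] [ 39. -23. 134.]
134 7 [ 33. -36. 135.] [ 38. -23. 140.]
```

The fingertips are at z≈103 mm in depth, while the reported TCP is at 67 mm. I need to resolve that before acting, so I'll check it against the earlier frames.

```bash
python3 - <<'E'
from h import *
from loc import G,Y
cal=get_calibration("side")
d=np.load("pics/side0.npy"); uv,X=cloud("side",d,(20,200,130,380))
T=np.array([.159,-.604]); m=(np.linalg.norm(X[:,:2]-T,axis=1)<.09)&(X[:,2]>.03); P=X[m]
print("start tcp .198: zmin",np.sort(P[:,2])[:12].round(3)); print(P[np.argsort(P[:,2])[:6]].round(3))
print(proj(cal,[.159,-.604,.198]),proj(cal,[.159,-.604,.23]))
d=np.load("pics/side1.npy"); uv,X=cloud("side",d,(190,40,310,180))
a=np.radians(Y); x=np.array([np.cos(a),np.sin(a)]); y=np.array([-x[1],x[0]])
L=np.c_[(X[:,:2]-G)@x,(X[:,:2]-G)@y,X[:,2]]*1e3
for s in(1,-1):
    m=(L[:,1]*s>35)&(L[:,1]*s<60)&(L[:,0]>-5)&(L[:,0]<60)&(L[:,2]>125); P=L[m]; print(s,P[np.argsort(P[:,2])[:6]].round(0))
p=cv2.imread("pics/side0.png")[200:380,10:140]; cv2.imwrite("pics/start.png",cv2.resize(p,None,fx=3,fy=3))
E
```

```text
start tcp .198: zmin [0.244 0.244 0.244 0.245 0.245 0.245 0.246 0.246 0.247 0.247 0.247 0.247]
[[ 0.169 -0.653  0.244]
 [ 0.178 -0.65   0.244]
 [ 0.163 -0.653  0.244]
 [ 0.175 -0.652  0.245]
 [ 0.177 -0.651  0.245]
 [ 0.18  -0.65   0.245]]
[[ 81.86908289 353.17166537]] [[ 75.95516821 336.45135537]]
1 [[ 21.  44. 219.]
 [ 26.  46. 221.]
 [ 27.  49. 221.]
 [ 22.  44. 222.]
 [ 23.  49. 222.]
 [ 19.  44. 224.]]
-1 [[ 22. -46. 218.]
 [ 28. -44. 220.]
 [ 24. -44. 222.]
 [ 25. -46. 222.]
 [ 23. -46. 224.]
 [ 23. -44. 224.]]
```

View pics/start.png

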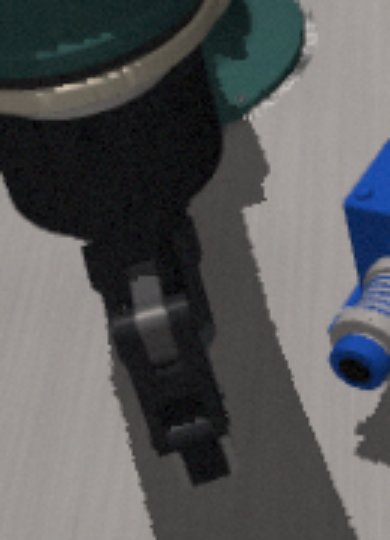

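All three frames agree: the real tips sit about 34 mm (shut) to 47 mm (open) behind the reported TCP. They agree with it sideways, so I'll lower everything by about 34 mm.

Emit:
{"op": "carry_out", "data": {"jaw": [1,1,1,1,1], "slide": [[0,0,0],[0,0,0],[0,1.2,0],[0,1.2,0],[0,0.5,0]], "roll": [0,0,0,0,0]}}

```text
time: 4.93
position: [0.498, 0.0679, 0.0361]
eef_rot: [-90.8, -1.5, -9.6]
contact_force: [-0.4, -0.9, -0.5]
width: 0.0857
```

```bash
python3 loc.py;python3 - <<'E'
from h import *
n="side"
p,d=grab_frame(n); np.save(f"pics/{n}4.npy",d)
b=(200,80,300,180); c0,r0,c1,r1=b
cv2.imwrite(f"pics/{n}4c.png",cv2.resize(p[r0:r1,c0:c1],None,fx=6,fy=6,interpolation=cv2.INTER_CUBIC))
E
python3 loc.py
```

```text
t 4.93 cx 27.4 cy 1.7 z 36.1 rot [-90.78  -1.48  -9.64] F [-0.4 -0.9 -0.5] M [0.   0.09 0.  ] w 0.0857 along cx F 0.9
t 4.98 cx 27.5 cy 1.3 z 35.5 rot [-90.79  -1.42  -9.64] F [-2.5 -0.9 -1. ] M [0.02 0.11 0.01] w 0.0853 along cx F 1.3
```

View pics/side4c.png

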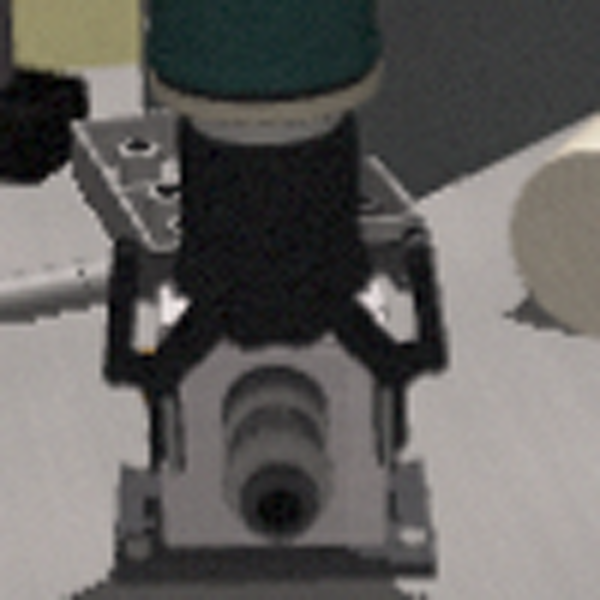

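Emit:
{"op": "carry_out", "data": {"jaw": [1,0.4,0.4,0.4,0.4], "slide": [[-0.1,0.3,0],[0,0,0],[0,0,0],[0,0,0],[0,0,0]], "roll": [0,0,0,0,0]}}

```text
time: 5.4
position: [0.4967, 0.0683, 0.0314]
eef_rot: [-90.8, -1.4, -9.6]
contact_force: [33.4, -10.8, 19.3]
width: 0.0383
```

```bash
python3 loc.py
```

```text
t 5.40 cx 27.2 cy 0.3 z 31.4 rot [-90.77  -1.37  -9.6 ] F [ 33.4 -10.8  19.3] M [-2.24 -6.06  0.02] w 0.0383 along cx F 5.1
```

Emit:
{"op": "carry_out", "data": {"jaw": [0.3,0.3,0.3], "slide": [[0.05,0,0],[0,0,0],[0,0,0]], "roll": [0,0,0]}}

```text
time: 5.65
position: [0.4969, 0.0681, 0.0317]
eef_rot: [-90.8, -1.4, -9.6]
contact_force: [2.1, 0.2, -7.0]
width: 0.0388
```

```bash
python3 loc.py
```

```text
t 5.65 cx 27.3 cy 0.6 z 31.7 rot [-90.79  -1.36  -9.6 ] F [ 2.1  0.2 -7. ] M [ 0.12 -0.43  0.06] w 0.0388 along cx F -0.5
```

Width is 39 mm, so the pads are on the waist, and the forces are low. I'll pull back in small steps; tool +z points towards the block.

Emit:
{"op": "carry_out", "data": {"jaw": [0.3,0.3,0.3,0.3], "slide": [[0,0,0.3],[0,0,0.3],[0,0,0.2],[0,0,0.1]], "roll": [0,0,0,0]}}

```text
time: 5.98
position: [0.4976, 0.0722, 0.0317]
eef_rot: [-91.2, -1.3, -9.8]
contact_force: [-1.9, -6.1, 1.3]
width: 0.0384
```

```bash
python3 loc.py
```

```text
t 5.98 cx 23.2 cy 0.5 z 31.7 rot [-91.23  -1.27  -9.78] F [-1.9 -6.1  1.3] M [-1.07  0.28  0.35] w 0.0384 along cx F 6.4
```

Emit:
{"op": "carry_out", "data": {"jaw": [0.3,0.3,0.3,0.3], "slide": [[0,0,0.4],[0,0,0.4],[0,0,0.3],[0,0,0.2]], "roll": [0,0,0,0]}}

```text
time: 6.32
position: [0.4982, 0.0773, 0.0316]
eef_rot: [-92.0, -1.1, -10.0]
contact_force: [-6.1, -14.5, 7.6]
width: 0.0385
```

```bash
python3 loc.py
```

```text
t 6.32 cx 18.1 cy 0.3 z 31.6 rot [-91.97  -1.13 -10.  ] F [ -6.1 -14.5   7.6] M [-2.7   0.69  0.65] w 0.0385 along cx F 15.3
```

Emit:
{"op": "carry_out", "data": {"jaw": [0.3,0.3,0.3], "slide": [[0,0,0.4],[0,0,0.4],[0,0,0.3]], "roll": [0,0,0]}}

```text
time: 6.57
position: [0.4978, 0.0763, 0.0315]
eef_rot: [-93.1, -0.9, -10.4]
contact_force: [-7.2, -15.5, 9.3]
width: 0.0384
```

```bash
python3 loc.py
```

```text
t 6.57 cx 19.2 cy 0.1 z 31.5 rot [-93.06  -0.92 -10.35] F [ -7.2 -15.5   9.3] M [-2.8   1.23  0.54] w 0.0384 along cx F 16.5
```

```bash
cat > slv.py <<'E'
import sys
from h import *
from sdf import *
# estimate s from front rim front-face points & edges, fixed pose
def est(n,tag):
    p,d=grab_frame(n); np.save(f"pics/{n}{tag}.npy",d)
    b=(200,110,300,180) if n=="side" else (115,140,205,215); c0,r0,c1,r1=b
    cv2.imwrite(f"pics/{n}{tag}c.png",cv2.resize(p[r0:r1,c0:c1],None,fx=7,fy=7,interpolation=cv2.INTER_CUBIC))
    uv,X=cloud(n,d,b)
    g={"top":(501.14,95.81,-99.28,-.56),"side":(500.24,94.9,-99.7,-.99)}[n]
    L=sl(X,g[2],np.array(g[:2])/1e3)*1e3; L[:,2]-=g[3]
    k=(np.hypot(L[:,1],L[:,2]-85)<27)&(L[:,0]>-16)&(L[:,0]<74)
    L=L[k]
    for lo in range(-16,74,3):
        m=(L[:,0]>=lo)&(L[:,0]<lo+3)
        if m.sum()>2: print(lo,m.sum(),"rmax %.1f med %.1f"%(np.percentile(np.hypot(L[m,1],L[m,2]-85),90),np.median(np.hypot(L[m,1],L[m,2]-85))))
    c=[(np.mean(np.minimum(np.abs(model(L,s)),4)),s) for s in np.arange(0,16,.5)]
    print("best s",sorted(c)[:4])
    print([round(x[0],2) for x in c])
est(sys.argv[1],sys.argv[2])
E
python3 slv.py side 5; python3 loc.py
```

```text
-16 7 rmax 24.2 med 23.6
-13 8 rmax 24.0 med 23.6
-10 7 rmax 24.6 med 23.4
-7 9 rmax 24.4 med 23.3
-4 5 rmax 23.4 med 22.8
-1 15 rmax 24.7 med 23.0
2 15 rmax 23.0 med 20.7
5 13 rmax 24.8 med 21.2
8 11 rmax 21.8 med 20.3
11 5 rmax 23.8 med 19.6
14 9 rmax 21.9 med 20.2
17 6 rmax 21.3 med 20.3
20 10 rmax 26.3 med 20.7
23 12 rmax 26.0 med 21.0
26 13 rmax 25.8 med 23.8
29 10 rmax 26.1 med 23.4
35 5 rmax 24.3 med 23.5
38 7 rmax 24.1 med 23.6
41 23 rmax 24.2 med 20.8
44 71 rmax 23.5 med 20.4
47 34 rmax 22.6 med 19.4
50 5 rmax 14.0 med 13.8
53 4 rmax 14.2 med 13.2
56 4 rmax 14.6 med 14.3
65 5 rmax 17.0 med 16.2
68 11 rmax 17.4 med 16.6
71 29 rmax 16.6 med 12.5
best s [(np.float64(1.3105368270475548), np.float64(14.0)), (np.float64(1.313075320258849), np.float64(14.5)), (np.float64(1.3346811023265812), np.float64(13.5)), (np.float64(1.3424772514757715), np.float64(15.0))]
[np.float64(2.25), np.float64(2.19), np.float64(2.11), np.float64(2.03), np.float64(1.96), np.float64(1.9), np.float64(1.85), np.float64(1.8), np.float64(1.77), np.float64(1.74), np.float64(1.73), np.float64(1.73), np.float64(1.76), np.float64(1.79), np.float64(1.81), np.float64(1.83), np.float64(1.85), np.float64(1.86), np.float64(1.86), np.float64(1.84), np.float64(1.79), np.float64(1.72), np.float64(1.65), np.float64(1.58), np.float64(1.5), np.float64(1.43), np.float64(1.37), np.float64(1.33), np.float64(1.31), np.float64(1.31), np.float64(1.34), np.float64(1.39)]
t 6.62 cx 19.1 cy 0.1 z 31.5 rot [-93.08  -0.92 -10.36] F [ -7.4 -22.6  14.1] M [-4.29  1.44  0.53] w 0.0386 along cx F 23.5
```

View pics/side5c.png

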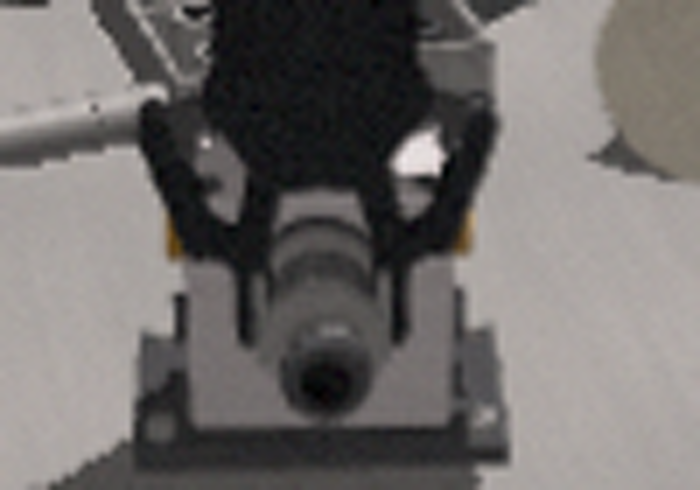

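The depth fit gives s = 14 mm and the force has risen to 23 N, so the sleeve is against its stop. I'll release it now with a slight bias backwards.

Emit:
{"op": "carry_out", "data": {"jaw": [1,1,1,1,1], "slide": [[0,0,0.3],[0,0,0.2],[0,0,0],[0,0,0],[0,0,0]], "roll": [0,0,0,0,0]}}

```text
time: 7.03
position: [0.4993, 0.0796, 0.0318]
eef_rot: [-93.2, -1.0, -10.5]
contact_force: [0.0, 1.0, 0.3]
width: 0.0853
```

```bash
python3 loc.py;python3 slv.py side 6; python3 loc.py
```

```text
t 7.03 cx 15.6 cy 1.0 z 31.8 rot [-93.2   -0.98 -10.47] F [0.  1.  0.3] M [0.07 0.05 0.07] w 0.0853 along cx F -1.0
-16 13 rmax 26.5 med 24.3
-13 24 rmax 24.2 med 23.1
-10 27 rmax 23.0 med 21.3
-7 12 rmax 24.9 med 22.3
8 5 rmax 23.8 med 23.4
11 9 rmax 24.4 med 23.7
14 22 rmax 23.9 med 22.4
17 22 rmax 24.4 med 21.5
20 20 rmax 23.5 med 20.4
23 8 rmax 21.8 med 19.2
26 8 rmax 20.7 med 19.7
29 7 rmax 20.9 med 19.7
32 4 rmax 20.6 med 20.0
35 9 rmax 20.5 med 19.8
38 5 rmax 20.6 med 20.0
41 7 rmax 21.1 med 20.6
53 16 rmax 24.5 med 23.5
56 46 rmax 24.2 med 21.1
59 47 rmax 23.5 med 20.2
62 14 rmax 24.0 med 20.5
65 3 rmax 18.7 med 17.1
68 13 rmax 17.3 med 16.1
71 45 rmax 17.1 med 13.0
best s [(np.float64(1.2504973988221144), np.float64(0.0)), (np.float64(1.2556948148388651), np.float64(0.5)), (np.float64(1.272250623323515), np.float64(1.0)), (np.float64(1.3015115963014692), np.float64(1.5))]
[np.float64(1.25), np.float64(1.26), np.float64(1.27), np.float64(1.3), np.float64(1.35), np.float64(1.41), np.float64(1.47), np.float64(1.54), np.float64(1.62), np.float64(1.69), np.float64(1.77), np.float64(1.83), np.float64(1.89), np.float64(1.94), np.float64(1.99), np.float64(2.03), np.float64(2.07), np.float64(2.1), np.float64(2.12), np.float64(2.14), np.float64(2.16), np.float64(2.17), np.float64(2.18), np.float64(2.19), np.float64(2.19), np.float64(2.2), np.float64(2.21), np.float64(2.21), np.float64(2.21), np.float64(2.21), np.float64(2.22), np.float64(2.23)]
t 7.08 cx 15.6 cy 1.0 z 31.8 rot [-93.2   -0.98 -10.47] F [ 0.1  0.5 -0.5] M [ 0.04  0.01 -0.03] w 0.0854 along cx F -0.5
```

View pics/side6c.png

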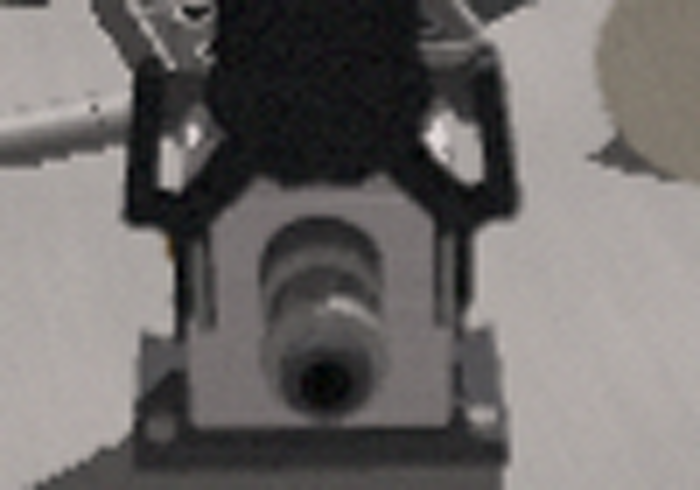

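The sleeve is home: the fit gives s≈0, with the front rim at 60–62. A tilt of 3° built up about the jaw axis, so I'll plan with the full rotation matrix and aim the pad centre instead.

```bash
cat > plan.py <<'E'
import sys
from h import *
from scipy.spatial.transform import Rotation as Ro
PAD=.052
def plan(tgt,yaw,step=4.0,rot=7.0,n=5):
    o=observe(); R=Ro.from_euler("xyz",o["eef_rot"],degrees=True)
    M=R.as_matrix(); p=np.array(o["position"])-PAD*M[:,1]; tgt=np.array(tgt)
    print("t %.2f"%o["time"],"pad",(p*1e3).round(1),"rot",o["eef_rot"].round(2),"F",o["contact_force"].round(1),"M",o["moment"].round(1),"w",round(o["width"],4))
    S=[];Rr=[]
    y=o["eef_rot"][2]
    for _ in range(n):
        d=tgt-p; L=np.linalg.norm(d)
        if L>step/100: d=d*step/100/L
        S.append((R.as_matrix().T@d*100).round(2).tolist())
        e=(yaw-y+180)%360-180; r=float(np.clip(-e,-rot,rot)); Rr.append(round(r,1))
        p=p+d; y-=r; R=R*Ro.from_euler("y",r,degrees=True)
    print(S,Rr,"left mm",((tgt-p)*1e3).round(1),"yaw left",round((yaw-y+180)%360-180,1))
if __name__=="__main__":
    a=[float(v) for v in sys.argv[1:]]
    plan(a[:3],a[3],*(a[4:6]),n=int(a[6]) if len(a)>6 else 5)
E
python3 plan.py .4965 .083 .19 -10.4 2.5 7
```

```text
t 7.08 pad [498.9  82.7  83.7] rot [-93.2   -0.98 -10.47] F [ 0.1  0.5 -0.5] M [ 0.  0. -0.] w 0.0854
[[-0.02, -2.5, -0.14], [-0.02, -2.5, -0.14], [-0.02, -2.5, -0.14], [-0.02, -2.5, -0.14], [-0.0, -0.63, -0.04]] [-0.1, -0.0, -0.0, -0.0, -0.0] left mm [0. 0. 0.] yaw left 0.0
```

Emit:
{"op": "carry_out", "data": {"jaw": [1,1,1,1,1], "slide": [[0,-2.5,-0.1],[0,-2.5,-0.1],[0,-2.5,-0.1],[0,-2.5,-0.2],[0,-0.6,0]], "roll": [0,0,0,0,0]}}

```text
time: 7.5
position: [0.4957, 0.082, 0.1401]
eef_rot: [-93.2, -0.7, -10.3]
contact_force: [0.4, 0.2, 0.7]
width: 0.0856
```

```bash
python3 plan.py .5259 -.2463 .19 -14
```

```text
t 7.50 pad [495.6  85.  192. ] rot [-93.17  -0.66 -10.33] F [0.4 0.2 0.7] M [0. 0. 0.] w 0.0856
[[1.07, 0.25, -3.85], [1.32, 0.25, -3.77], [1.32, 0.25, -3.77], [1.32, 0.25, -3.77], [1.32, 0.25, -3.77]] [3.7, -0.0, -0.0, -0.0, -0.0] left mm [  12.1 -132.1   -0.8] yaw left 0.0
```

Emit:
{"op": "carry_out", "data": {"jaw": [1,1,1,1,1], "slide": [[1.1,0.2,-3.8],[1.3,0.2,-3.8],[1.3,0.2,-3.8],[1.3,0.2,-3.8],[1.3,0.2,-3.8]], "roll": [3.7,0,0,0,0]}}

```text
time: 7.92
position: [0.5159, -0.1149, 0.1446]
eef_rot: [-92.9, -1.3, -13.3]
contact_force: [1.6, 0.3, 0.1]
width: 0.0855
```

```bash
python3 plan.py .5259 -.2463 .19 -14
```

```text
t 7.92 pad [ 515.4 -112.1  196.5] rot [-92.88  -1.27 -13.28] F [1.6 0.3 0.1] M [0.1 0.  0. ] w 0.0855
[[1.21, 0.41, -3.79], [1.26, 0.41, -3.77], [1.26, 0.41, -3.77], [0.47, 0.15, -1.39], [0.0, 0.0, 0.0]] [0.7, -0.0, -0.0, -0.0, -0.0] left mm [0. 0. 0.] yaw left 0.0
```

Emit:
{"op": "carry_out", "data": {"jaw": [1,1,1,1,1], "slide": [[1.2,0.4,-3.6],[1.1,0.4,-3.3],[0.8,0.4,-2.4],[0.3,0.2,-1.0],[0,0,0]], "roll": [0.7,0,0,0,0]}}

```text
time: 8.33
position: [0.5225, -0.2387, 0.1349]
eef_rot: [-93.0, -1.3, -14.6]
contact_force: [-0.7, 0.3, -0.3]
width: 0.085
```

```bash
python3 plan.py .5259 -.2463 .15 -14 2 7; python3 - <<'E'
from h import *
for n,b in (("top",(240,130,330,210)),("side",(230,130,340,270))):
    p,d=grab_frame(n); np.save(f"pics/{n}7.npy",d); c0,r0,c1,r1=b
    cv2.imwrite(f"pics/{n}7c.png",cv2.resize(p[r0:r1,c0:c1],None,fx=4,fy=4,interpolation=cv2.INTER_CUBIC))
E
python3 plan.py .5259 -.2463 .15 -14 2 7
```

```text
t 8.33 pad [ 522.1 -235.7  186.8] rot [-93.    -1.33 -14.59] F [-0.7  0.3 -0.3] M [ 0.   0.  -0.1] w 0.085
[[0.29, 1.94, -0.38], [0.26, 1.79, -0.35], [0.0, 0.0, 0.0], [0.0, 0.0, 0.0], [0.0, 0.0, 0.0]] [-0.6, -0.0, -0.0, -0.0, -0.0] left mm [0. 0. 0.] yaw left 0.0
t 8.43 pad [ 522.4 -232.8  187.2] rot [-92.96  -1.33 -14.43] F [-0.1  0.7  0.2] M [ 0. -0. -0.] w 0.0852
[[0.3, 1.91, -0.52], [0.29, 1.88, -0.51], [0.0, 0.0, 0.0], [0.0, 0.0, 0.0], [0.0, 0.0, 0.0]] [-0.4, -0.0, -0.0, -0.0, -0.0] left mm [0. 0. 0.] yaw left 0.0
```

View pics/side7c.png

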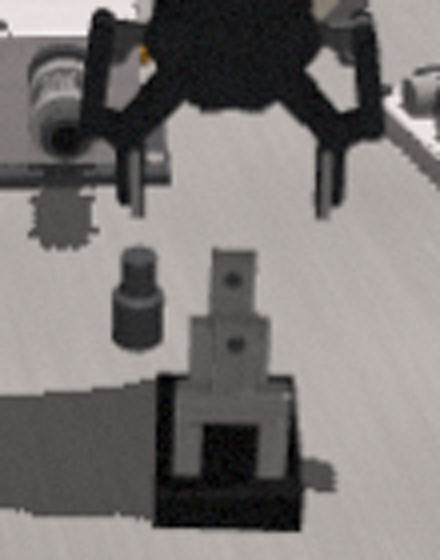

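View pics/top7c.png

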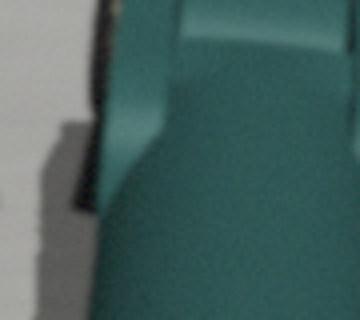

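Emit:
{"op": "carry_out", "data": {"jaw": [1,1,1,1], "slide": [[0.3,1.6,-0.7],[0.2,1.6,-0.6],[0,0.6,-0.2],[0,0,0]], "roll": [-0.4,0,0,0]}}

```text
time: 8.77
position: [0.5268, -0.2465, 0.0985]
eef_rot: [-92.9, -1.4, -13.5]
contact_force: [-0.2, 0.7, -0.4]
width: 0.0857
```

```bash
cat > tips.py <<'E'
import sys
from h import *
# pads near the fork seen by the side camera, in the fork frame (x thin axis yaw 76, origin fork), mm
F=np.array([.5254,-.2466]); YW=76.
def run(tag):
    p,d=grab_frame("side"); np.save(f"pics/side{tag}.npy",d)
    b=(230,130,340,270); c0,r0,c1,r1=b
    cv2.imwrite(f"pics/side{tag}c.png",cv2.resize(p[r0:r1,c0:c1],None,fx=4,fy=4,interpolation=cv2.INTER_CUBIC))
    uv,X=cloud("side",d,b); a=np.radians(YW); x=np.array([np.cos(a),np.sin(a)]); y=np.array([-x[1],x[0]])
    L=np.c_[(X[:,:2]-F)@x,(X[:,:2]-F)@y,X[:,2]]*1e3
    L=L[(np.abs(L[:,0])<35)&(np.abs(L[:,1])<62)&(L[:,2]>62)]
    for z in range(62,200,8):
        k=(L[:,2]>z)&(L[:,2]<z+8); P=L[k]
        if k.sum()>3:
            g=[]
            for lo,hi in((-62,-18),(-18,18),(18,62)):
                q=P[(P[:,1]>lo)&(P[:,1]<hi)]
                g.append("n%d x%.0f..%.0f y%.0f..%.0f"%(len(q),*np.percentile(q[:,0],[2,98]),*np.percentile(q[:,1],[2,98])) if len(q)>2 else "-")
            print(z,g)
run(sys.argv[1])
E
python3 plan.py .5259 -.2463 .1 -14 2 7; python3 tips.py 8; python3 plan.py .5259 -.2463 .1 -14 2 7
```

```text
t 8.77 pad [ 526.1 -243.6  150.4] rot [-92.87  -1.45 -13.5 ] F [-0.2  0.7 -0.4] M [ 0.1  0.  -0. ] w 0.0857
[[-0.03, 2.0, -0.01], [-0.03, 2.0, -0.01], [-0.02, 1.05, -0.0], [0.0, 0.0, 0.0], [0.0, 0.0, 0.0]] [0.5, -0.0, -0.0, -0.0, -0.0] left mm [0. 0. 0.] yaw left 0.0
62 ['n15 x-8..-4 y-30..-19', 'n51 x-8..-2 y-18..16', 'n18 x-7..-4 y18..29']
70 ['n34 x-7..6 y-30..-19', 'n60 x-7..7 y-17..17', 'n38 x-8..8 y19..29']
78 ['n3 x-4..3 y-26..-23', 'n42 x-8..0 y-15..15', '-']
86 ['-', 'n35 x-8..-3 y-12..11', '-']
94 ['-', 'n39 x-7..-3 y-12..11', '-']
102 ['-', 'n37 x-7..-2 y-11..11', '-']
110 ['-', 'n38 x-9..-3 y-11..12', '-']
118 ['-', 'n58 x-8..8 y-11..12', '-']
142 ['n6 x-8..-5 y-49..-44', '-', 'n7 x-9..-6 y43..47']
150 ['n25 x-10..0 y-56..-43', '-', 'n24 x-10..-3 y43..55']
158 ['n30 x-10..5 y-57..-43', '-', 'n27 x-10..-3 y43..55']
166 ['n29 x-9..9 y-56..-43', '-', 'n22 x-10..-3 y43..55']
174 ['n26 x-8..14 y-56..-43', '-', 'n24 x-10..0 y43..55']
182 ['n23 x-9..-1 y-60..-44', '-', 'n31 x-10..-1 y44..61']
190 ['n65 x-9..16 y-60..-38', '-', 'n69 x-9..14 y40..62']
198 ['n51 x-13..14 y-61..-32', 'n13 x-7..-2 y-14..14', 'n38 x-14..16 y27..50']
t 8.82 pad [ 526.4 -243.2  151. ] rot [-92.86  -1.47 -13.47] F [ 1.  -0.1 -0.2] M [0.1 0.1 0. ] w 0.0856
[[-0.04, 2.0, -0.02], [-0.04, 2.0, -0.02], [-0.02, 1.11, -0.01], [0.0, 0.0, 0.0], [0.0, 0.0, 0.0]] [0.5, -0.0, -0.0, -0.0, -0.0] left mm [0. 0. 0.] yaw left 0.0
```

View pics/side8c.png

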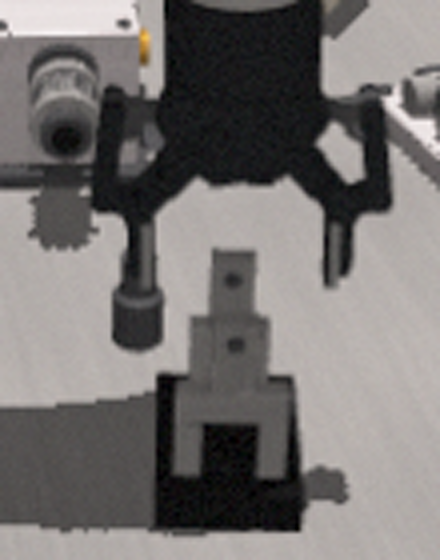

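Emit:
{"op": "carry_out", "data": {"jaw": [1,1,1,1,1], "slide": [[0,1.4,-0.1],[0,1.4,0],[0,1.2,0],[0,0.5,0],[0,0,0]], "roll": [0.5,0,0,0,0]}}

```text
time: 9.23
position: [0.529, -0.2465, 0.0526]
eef_rot: [-92.8, -1.6, -13.8]
contact_force: [1.1, 0.2, 0.1]
width: 0.0853
```

```bash
python3 plan.py .5259 -.2448 .104 -14 2 7; python3 tips.py 9 | sed -n 3,12p
```

```text
t 9.23 pad [ 528.2 -243.6  104.6] rot [-92.84  -1.64 -13.78] F [1.1 0.2 0.1] M [0.1 0.  0. ] w 0.0853
[[-0.2, 0.06, -0.17], [0.0, 0.0, 0.0], [0.0, 0.0, 0.0], [0.0, 0.0, 0.0], [0.0, 0.0, 0.0]] [0.2, -0.0, -0.0, -0.0, -0.0] left mm [0. 0. 0.] yaw left 0.0
78 ['n4 x-7..3 y-29..-20', 'n39 x-7..-0 y-10..12', 'n4 x-7..1 y19..25']
86 ['-', 'n37 x-9..-2 y-12..11', '-']
94 ['n3 x-7..11 y-50..-46', 'n35 x-8..-3 y-12..11', 'n4 x-9..-7 y42..46']
102 ['n17 x-11..13 y-57..-45', 'n42 x-7..-3 y-11..11', 'n16 x-10..-2 y42..53']
110 ['n25 x-9..6 y-58..-45', 'n39 x-7..-2 y-11..12', 'n23 x-10..-0 y42..53']
118 ['n25 x-9..-1 y-58..-45', 'n55 x-7..8 y-11..12', 'n18 x-9..-1 y42..53']
126 ['n23 x-9..-1 y-57..-45', '-', 'n20 x-8..-1 y43..54']
134 ['n20 x-9..2 y-60..-44', '-', 'n23 x-10..-0 y43..61']
142 ['n39 x-9..14 y-61..-41', '-', 'n61 x-10..13 y39..59']
150 ['n58 x-10..16 y-62..-37', 'n8 x-4..-2 y-15..13', 'n42 x-12..16 y33..61']
```

Emit:
{"op": "carry_out", "data": {"jaw": [1,0.45,0.45,0.45,0.45], "slide": [[-0.2,0,-0.15],[0,0,0],[0,0,0],[0,0,0],[0,0,0]], "roll": [0.2,0,0,0,0]}}

```text
time: 9.7
position: [0.5273, -0.2479, 0.0546]
eef_rot: [-92.9, -1.8, -14.0]
contact_force: [0.3, -0.3, -0.1]
width: 0.0393
```

```bash
python3 plan.py .5259 -.2448 .104 -14 2 7; python3 tips.py 10 | sed -n 2,9p
```

```text
t 9.70 pad [ 526.4 -245.   106.5] rot [-92.86  -1.77 -14.01] F [ 0.3 -0.3 -0.1] M [0.1 0.  0. ] w 0.0393
[[-0.06, 0.25, 0.02], [0.0, 0.0, 0.0], [0.0, 0.0, 0.0], [0.0, 0.0, 0.0], [0.0, 0.0, 0.0]] [-0.0, -0.0, -0.0, -0.0, -0.0] left mm [0. 0. 0.] yaw left 0.0
70 ['n33 x-8..6 y-30..-19', 'n66 x-7..7 y-17..16', 'n35 x-8..7 y18..29']
78 ['n5 x-1..2 y-25..-19', 'n35 x-7..1 y-13..13', 'n4 x-2..4 y21..27']
86 ['n3 x-11..-9 y-26..-22', 'n37 x-8..-3 y-12..11', 'n6 x-11..-8 y19..23']
94 ['n17 x-12..-5 y-34..-22', 'n40 x-7..-2 y-12..11', 'n19 x-12..-4 y19..32']
102 ['n24 x-13..-4 y-34..-21', 'n38 x-7..-3 y-11..11', 'n23 x-11..-4 y19..32']
110 ['n24 x-12..-2 y-34..-21', 'n35 x-8..-2 y-11..12', 'n24 x-12..-3 y20..32']
118 ['n25 x-12..11 y-33..-21', 'n59 x-7..7 y-11..12', 'n22 x-11..2 y20..32']
126 ['n28 x-12..0 y-43..-21', '-', 'n27 x-12..-2 y20..48']
```

View pics/side10c.png

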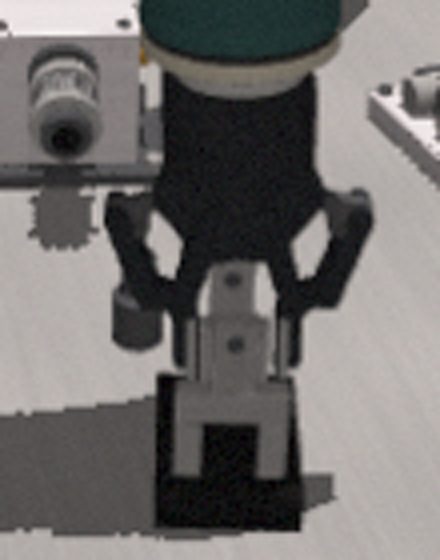

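Emit:
{"op": "carry_out", "data": {"jaw": [0.45,0.1,0.1,0.1,0.1], "slide": [[-0.1,0.1,0.05],[0,0,0],[0,0,0],[0,0,0],[0,0,0]], "roll": [0,0,0,0,0]}}

```text
time: 10.17
position: [0.5256, -0.2471, 0.0543]
eef_rot: [-92.9, -1.7, -14.0]
contact_force: [0.0, -0.1, 0.6]
width: 0.0229
```

```bash
python3 plan.py .5259 -.2448 .180 -14 2 7
```

```text
t 10.17 pad [ 524.8 -244.1  106.2] rot [-92.91  -1.68 -14.03] F [ 0.  -0.1  0.6] M [0.2 0.2 0. ] w 0.0229
[[0.09, -1.99, -0.11], [0.09, -1.99, -0.11], [0.09, -1.99, -0.11], [0.06, -1.37, -0.08], [0.0, 0.0, 0.0]] [-0.0, -0.0, -0.0, -0.0, -0.0] left mm [0. 0. 0.] yaw left 0.0
```

Emit:
{"op": "carry_out", "data": {"jaw": [0.1,0.1,0.1,0.1,0.1], "slide": [[0.03,-1.0,-0.05],[0.05,-1.5,-0.08],[0.06,-2.0,-0.1],[0.06,-2.0,-0.1],[0.06,-2.0,-0.1]], "roll": [0,0,0,0,0]}}

```text
time: 10.58
position: [0.5232, -0.2455, 0.1401]
eef_rot: [-92.8, -1.2, -14.0]
contact_force: [0.9, -1.0, -2.6]
width: 0.0231
```

```bash
python3 plan.py .5259 -.2448 .250 -14 2 7
```

```text
t 10.58 pad [ 522.7 -242.8  192. ] rot [-92.75  -1.23 -13.96] F [ 0.9 -1.  -2.6] M [ 0.1 -0.   0. ] w 0.0231
[[0.17, -1.99, -0.14], [0.17, -1.99, -0.14], [0.15, -1.8, -0.12], [0.0, 0.0, 0.0], [0.0, 0.0, 0.0]] [0.0, -0.0, -0.0, -0.0, -0.0] left mm [0. 0. 0.] yaw left 0.0
```

Emit:
{"op": "carry_out", "data": {"jaw": [0.1,0.1,0.1,0.1], "slide": [[0.1,-2.0,-0.1],[0.1,-1.5,-0.1],[0.1,-0.6,0],[0,0,0]], "roll": [0,0,0,0]}}

```text
time: 10.92
position: [0.5267, -0.2461, 0.1893]
eef_rot: [-92.8, -1.6, -13.9]
contact_force: [-0.0, 0.7, -2.0]
width: 0.0232
```

```bash
python3 plan.py .4995 .095 .25 -9.5 3 7; python3 tips.py 11; python3 - <<'E'
from h import *
p,d=grab_frame("top"); np.save("pics/top11.npy",d)
cv2.imwrite("pics/top11.png",p)
E
```

```text
t 10.92 pad [ 525.9 -243.3  241.2] rot [-92.81  -1.57 -13.92] F [-0.   0.7 -2. ] M [ 0.1  0.  -0. ] w 0.0232
[[-0.94, -0.24, 2.84], [-0.72, -0.24, 2.9], [-0.72, -0.24, 2.9], [-0.72, -0.24, 2.9], [-0.72, -0.24, 2.9]] [-4.4, -0.0, -0.0, -0.0, -0.0] left mm [-14.7 188.8   4.9] yaw left 0.0
142 ['n12 x-5..-1 y-30..-20', 'n3 x-6..-4 y-16..17', 'n15 x-6..-0 y19..29']
150 ['n21 x-6..-2 y-30..-19', 'n12 x-7..-3 y-17..17', 'n18 x-6..-2 y19..29']
158 ['n24 x-6..-1 y-31..-19', 'n9 x-6..-2 y-17..17', 'n21 x-6..5 y19..29']
166 ['n25 x-6..-2 y-30..-18', 'n10 x-4..0 y-16..18', 'n18 x-7..-1 y19..27']
174 ['n18 x-5..-2 y-30..-20', 'n18 x-5..8 y-18..18', 'n18 x-6..-1 y20..28']
182 ['n21 x-6..-1 y-29..-19', 'n7 x-5..-2 y-18..18', 'n19 x-6..-1 y18..28']
190 ['n22 x-6..-1 y-30..-19', 'n47 x-6..-1 y-17..16', 'n21 x-6..-3 y18..28']
198 ['n26 x-5..-1 y-30..-18', 'n60 x-7..-1 y-17..17', 'n20 x-5..-1 y19..28']
```

View pics/side11c.png

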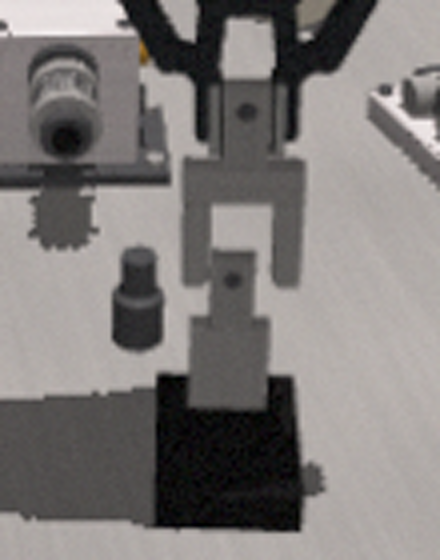

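Emit:
{"op": "carry_out", "data": {"jaw": [0.1,0.1,0.1,0.1,0.1], "slide": [[-0.5,-0.3,1.5],[-0.7,-0.2,2.5],[-0.7,-0.2,2.8],[-0.7,-0.2,2.8],[-0.7,-0.2,2.8]], "roll": [-1.4,-1.5,-1.5,0,0]}}

```text
time: 11.43
position: [0.5129, -0.1145, 0.1859]
eef_rot: [-92.8, -0.8, -9.6]
contact_force: [1.5, 0.7, -3.1]
width: 0.0235
```

```bash
python3 plan.py .5006 .0972 .25 -9.6 2.8 7
```

```text
t 11.43 pad [ 512.7 -111.8  237.9] rot [-92.83  -0.76  -9.58] F [ 1.5  0.7 -3.1] M [ 0.1 -0.1 -0.1] w 0.0235
[[-0.62, -0.3, 2.71], [-0.62, -0.3, 2.71], [-0.62, -0.3, 2.71], [-0.62, -0.3, 2.71], [-0.62, -0.3, 2.71]] [0.0, -0.0, -0.0, -0.0, -0.0] left mm [-4.  69.5  4. ] yaw left 0.0
```

Emit:
{"op": "carry_out", "data": {"jaw": [0.1,0.1,0.1,0.1,0.1], "slide": [[-0.6,-0.4,2.7],[-0.6,-0.4,2.7],[-0.6,-0.4,2.7],[-0.6,-0.4,2.5],[-0.6,-0.4,2.0]], "roll": [0,0,0,0,0]}}

```text
time: 11.85
position: [0.4966, 0.0306, 0.1952]
eef_rot: [-92.8, -0.3, -8.9]
contact_force: [0.5, 0.5, -3.0]
width: 0.0233
```

```bash
python3 plan.py .5006 .0972 .25 -9.6 2.8 7
```

```text
t 11.85 pad [496.8  33.2 247.1] rot [-92.83  -0.31  -8.89] F [ 0.5  0.5 -3. ] M [ 0. -0.  0.] w 0.0233
[[-0.27, -0.27, 2.77], [-0.3, -0.27, 2.77], [-0.09, -0.08, 0.81], [0.0, 0.0, 0.0], [0.0, 0.0, 0.0]] [0.7, -0.0, -0.0, -0.0, -0.0] left mm [0. 0. 0.] yaw left 0.0
```

Emit:
{"op": "carry_out", "data": {"jaw": [0.1,0.1,0.1,0.1,0.1], "slide": [[-0.2,-0.2,1.8],[-0.2,-0.2,1.6],[-0.1,-0.1,1.2],[0,0,0.5],[0,0,0]], "roll": [0.7,0,0,0,0]}}

```text
time: 12.27
position: [0.4927, 0.0957, 0.1947]
eef_rot: [-92.8, -0.0, -8.6]
contact_force: [0.4, -0.4, -3.0]
width: 0.0228
```

```bash
python3 plan.py .5006 .0972 .25 -9.6 2.8 7; cat > fk.py <<'E'
import sys
from h import *
from fit import sl
from sdf import box
from scipy.optimize import least_squares
g={"top":(501.14,95.81,-99.28,-.56),"side":(500.24,94.9,-99.7,-.99)}
def fmodel(P):
    return np.min([box(P,[-6.5,-30,-57],[6.5,-15.5,-7]),box(P,[-6.5,15.5,-57],[6.5,30,-7]),box(P,[-6.5,-30,-7],[6.5,30,13]),box(P,[-6.5,-12,13],[6.5,12,57])],axis=0)
def run(n,tag,zc,b,show=True):
    p,d=grab_frame(n); np.save(f"pics/{n}{tag}.npy",d); c0,r0,c1,r1=b
    s=min(int(780/(c1-c0)),int(590/(r1-r0)))
    cv2.imwrite(f"pics/{n}{tag}c.png",cv2.resize(p[r0:r1,c0:c1],None,fx=s,fy=s,interpolation=cv2.INTER_CUBIC))
    uv,X=cloud(n,d,b); q=g[n]
    L=sl(X,q[2],np.array(q[:2])/1e3)*1e3; L[:,2]-=q[3]
    # grey only (not black gripper): brightness
    im=p[uv[:,1],uv[:,0]].astype(float).mean(1)
    k=(np.abs(L[:,0])<30)&(np.abs(L[:,1])<40)&(L[:,2]>max(zc-62,112))&(L[:,2]<zc+30)&(im>55)
    L=L[k]
    def res(v):
        Q=L-np.array(v[:3]); M=cv2.Rodrigues(np.radians(np.array([v[3],v[4],v[5]])))[0]
        return fmodel(Q@M)
    best=None
    r=least_squares(res,[0,0,zc,0,0,0],loss="soft_l1",f_scale=1)
    print(n,"fork in coupler frame x %.1f y %.1f z %.1f  tilt x %.1f y %.1f yaw %.1f"%tuple(r.x),"res %.2f n %d"%(np.median(np.abs(res(r.x))),len(L)))
if __name__=="__main__":
    run("side",sys.argv[1],float(sys.argv[2]),(200,40,300,185))
E
python3 fk.py 12 206; python3 plan.py .5006 .0972 .25 -9.6 2.8 7
```

```text
t 12.27 pad [493.1  98.3 246.7] rot [-9.284e+01 -4.000e-02 -8.610e+00] F [ 0.4 -0.4 -3. ] M [ 0.1 -0.  -0. ] w 0.0228
[[0.76, -0.33, -0.01], [0.0, 0.0, 0.0], [0.0, 0.0, 0.0], [0.0, 0.0, 0.0], [0.0, 0.0, 0.0]] [1.0, -0.0, -0.0, -0.0, -0.0] left mm [0. 0. 0.] yaw left 0.0
side fork in coupler frame x -1.3 y -6.7 z 206.3  tilt x -2.8 y -0.1 yaw 1.2 res 1.25 n 445
t 12.32 pad [493.   97.7 246.6] rot [-9.285e+01 -2.000e-02 -8.630e+00] F [-0.6  0.3 -3. ] M [ 0.1  0.1 -0. ] w 0.023
[[0.76, -0.34, 0.04], [0.0, 0.0, 0.0], [0.0, 0.0, 0.0], [0.0, 0.0, 0.0], [0.0, 0.0, 0.0]] [1.0, -0.0, -0.0, -0.0, -0.0] left mm [0. 0. 0.] yaw left 0.0
```

View pics/side12c.png

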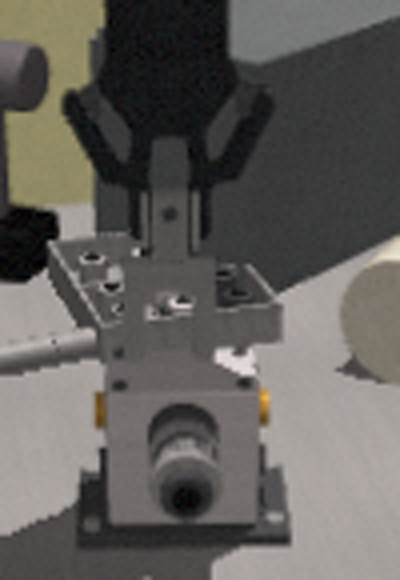

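Emit:
{"op": "carry_out", "data": {"jaw": [0.1,0.1,0.1], "slide": [[0.6,0,-0.1],[0,0,0],[0,0,0]], "roll": [1.1,0,0]}}

```text
time: 12.57
position: [0.4984, 0.0912, 0.1939]
eef_rot: [-92.9, -0.0, -9.9]
contact_force: [0.0, 0.2, -2.0]
width: 0.0236
```

```bash
python3 plan.py .5006 .0972 .25 -9.6 2.8 7;python3 fk.py 13 206
```

```text
t 12.57 pad [498.9  93.8 245.8] rot [-9.291e+01 -2.000e-02 -9.920e+00] F [ 0.   0.2 -2. ] M [ 0.1 -0.1 -0. ] w 0.0236
[[0.11, -0.44, 0.34], [0.0, 0.0, 0.0], [0.0, 0.0, 0.0], [0.0, 0.0, 0.0], [0.0, 0.0, 0.0]] [-0.3, -0.0, -0.0, -0.0, -0.0] left mm [0. 0. 0.] yaw left 0.0
side fork in coupler frame x 2.2 y -1.8 z 205.3  tilt x -0.7 y 0.4 yaw -0.4 res 1.13 n 471
```

```bash
cat > fk2.py <<'E'
import sys
from fk import *
from loc import *
def pts(n,d,p,b,org,yaw,zb,zc,zlow):
    c0,r0,c1,r1=b
    uv,X=cloud(n,d,b); L=sl(X,yaw,np.array(org)/1e3)*1e3; L[:,2]-=zb
    im=p[uv[:,1],uv[:,0]].astype(float).mean(1)
    k=(np.abs(L[:,0])<30)&(np.abs(L[:,1])<45)&(L[:,2]>max(zc-62,zlow))&(L[:,2]<zc+32)&(im>55)
    return L[k]
def fit6(Ls,zc,x0=(0,0),tilt=True):
    L=np.vstack(Ls)
    def res(v):
        M=cv2.Rodrigues(np.radians(np.array(list(v[3:6]))))[0]; return fmodel((L-np.array(v[:3]))@M)
    v=np.array([x0[0],x0[1],zc,0,0,0.])
    L0=L
    for th in (9,4,3):
        L=L0
        L=L0[np.abs(res(v))<th]
        v=least_squares(res,v,loss="soft_l1",f_scale=.7).x
    return v,np.median(np.abs(res(v))),len(L)
def overlay(p,v,q,n,b,s,out):
    cal=get_calibration(n); img=cv2.resize(p[b[1]:b[3],b[0]:b[2]],None,fx=s,fy=s,interpolation=cv2.INTER_CUBIC)
    M=cv2.Rodrigues(np.radians(np.array(list(v[3:6]))))[0]; a=np.radians(q[2]); Rz=np.array([[np.cos(a),-np.sin(a),0],[np.sin(a),np.cos(a),0],[0,0,1]])
    O=[(-12,57),(12,57),(12,13),(30,13),(30,-57),(15.5,-57),(15.5,-7),(-15.5,-7),(-15.5,-57),(-30,-57),(-30,13),(-12,13)]
    for fx,col in((6.5,(0,0,255)),(-6.5,(255,128,0))):
        P=np.array([[fx,y,z] for y,z in O])@M.T+v[:3]; P[:,2]+=q[3]
        W=(P@Rz.T)/1e3+np.r_[np.array(q[:2])/1e3,0]
        uv=(proj(cal,W)-[b[0]-.5+.0,b[1]-.5])*s
        cv2.polylines(img,[np.int32(uv)],True,col,1,cv2.LINE_AA)
    cv2.imwrite(out,img)
if __name__=="__main__":
    tag=sys.argv[1]; zc=float(sys.argv[2]); N=int(sys.argv[3]); zlow=float(sys.argv[4]) if len(sys.argv)>4 else 112
    b=(200,40,300,185); q=g["side"]; Ls=[]
    for i in range(N):
        p,d=grab_frame("side"); Ls.append(pts("side",d,p,b,q[:2],q[2],q[3],zc,zlow))
        v,m,k=fit6(Ls[-1:],zc); print(v.round(1),m.round(2),k)
    v,m,k=fit6(Ls,zc); print("all x y z tilts yaw",v.round(2),m.round(2),k)
    overlay(p,v,q,"side",b,4,f"pics/ov{tag}.png"); loc()
E
python3 - <<'E'
from fk2 import *
# frame 11, fork at rack: same side cam
d=np.load("pics/side11.npy")
p=cv2.imread("pics/side11c.png"); p=cv2.resize(p,None,fx=.25,fy=.25,interpolation=cv2.INTER_AREA)
P=np.zeros((384,512,3),np.uint8); P[130:270,230:340]=p
L=pts("side",d,P,(230,130,340,270),(525.4,-246.6),76-180,-.99,203,125)
print("frame11 (fork-rack frame yaw -104)",[np.round(x,2) for x in fit6([L],203)])
E
python3 fk2.py 14 206 3
```

```text
frame11 (fork-rack frame yaw -104) [array([ -2.64,   0.23, 200.38,   1.06,  -0.24,   0.45]), np.float64(0.74), np.int64(730)]
[ 2.500e+00 -1.800e+00  2.053e+02  0.000e+00  1.000e-01 -6.000e-01] 1.04 417
[  2.2  -1.6 205.5   0.    0.   -0.6] 0.97 421
[  2.   -1.4 205.4  -2.   -0.8  -0.8] 0.95 425
all x y z tilts yaw [  2.22  -1.84 205.33  -0.26  -0.21  -0.65] 0.97 1259
t 12.77 cx 4.0 cy -1.9 z 194.1 rot [-9.291e+01 -3.000e-02 -9.880e+00] F [ 0.6 -0.7 -2.8] M [ 0.14  0.02 -0.  ] w 0.0233 along cx F 0.6
```

View pics/ov14.png

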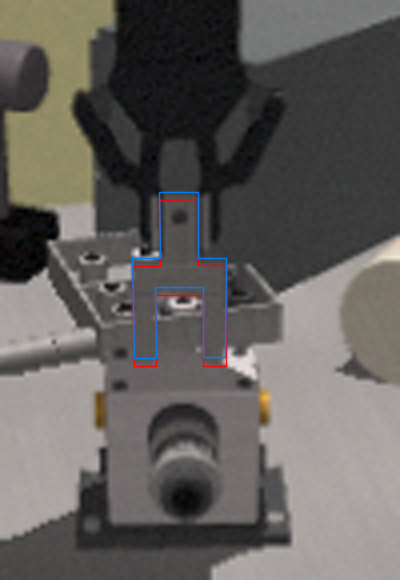

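```bash
cat > cfit.py <<'E'
from sdf import *
Xs=[]
for i in range(3):
    p,d=grab_frame("side"); uv,X=cloud("side",d,(205,115,290,185)); Xs.append(X)
np.save("pics/clside_home.npy",np.vstack(Xs))
X=np.vstack(Xs)
def fitp(X,fs,free):
    p=np.array([500.3,94.9,-99.6,0,-.9])
    L=sl(X,p[2],p[:2]/1e3)*1e3
    k=(np.abs(L[:,1])<56)&(L[:,2]>20)&(L[:,2]<117)&(L[:,0]>-94)&(L[:,0]<80)&~((L[:,0]<-30)&(np.abs(L[:,1])>53)); X=X[k]
    def res(v,X=X):
        s=v[4] if free else 0
        Q=sl(X,v[2],np.array(v[:2])/1e3)*1e3; Q[:,2]-=v[3]; return model(Q,s)
    v=np.array([*p[:3],-.9]+([0.] if free else []))
    for th in (8,4,3):
        Y=X[np.abs(res(v))<th]
        v=least_squares(lambda w:res(w,Y),v,loss="soft_l1",f_scale=fs).x
    return v
for fs in(.5,1.):
    print(fitp(X,fs,False).round(2),fitp(X,fs,True).round(2))
# only nose+sleeve+flange
L=sl(X,-99.6,np.array([.5003,.0949])); Xc=X[(np.hypot(L[:,1],L[:,2]-.0842)<.027)&(L[:,0]>-.0175)]
print("axis parts only",len(Xc),fitp(Xc,.7,False).round(2))
E
python3 cfit.py
```

```text
[500.32  94.82 -99.28  -1.15] [ 5.0029e+02  9.4870e+01 -9.9310e+01 -1.1400e+00 -2.9000e-01]
[500.32  94.83 -99.28  -1.14] [ 5.0029e+02  9.4880e+01 -9.9310e+01 -1.1300e+00 -2.8000e-01]
axis parts only 1423 [500.07  94.54 -98.96  -1.28]
```

Emit:
{"op": "carry_out", "data": {"jaw": [0.1,0.1,0.1,0.1,0.1], "slide": [[0.15,0.5,0.2],[0,0.8,0.04],[0,0.7,0.04],[0,0.4,0.02],[0,0,0]], "roll": [-0.7,0,0,0,0]}}

```text
time: 13.33
position: [0.5001, 0.0934, 0.1671]
eef_rot: [-92.9, 0.0, -9.1]
contact_force: [0.7, 0.5, -2.2]
width: 0.0234
```

```bash
sed -i 's/"side":(500.24,94.9,-99.7,-.99)/"side":(500.3,94.85,-99.3,-1.1)/' fk.py; python3 fk2.py 15 182 3
```

```text
[-4.000e-01  6.000e-01  1.792e+02 -1.900e+00 -1.300e+00  1.000e-01] 0.88 416
[ -0.5  -0.4 179.1  -0.9  -0.3   1.2] 1.04 418
[-2.00e-01  6.00e-01  1.79e+02 -1.70e+00 -1.00e-01  7.00e-01] 0.91 406
all x y z tilts yaw [-3.4000e-01  1.6000e-01  1.7908e+02 -1.4000e+00 -7.0000e-01  5.8000e-01] 0.91 1235
t 13.48 cx 1.6 cy -0.0 z 168.3 rot [-9.289e+01 -7.000e-02 -9.080e+00] F [ 0.3  0.1 -2.5] M [ 0.07  0.01 -0.01] w 0.0229 along cx F -0.2
```

View pics/ov15.png

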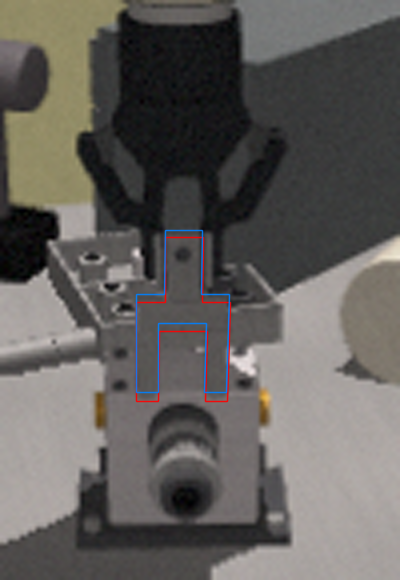

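Emit:
{"op": "carry_out", "data": {"jaw": [0.1,0.1,0.1,0.1], "slide": [[0.05,0.4,0.02],[0,0.4,0.02],[0,0.3,0.02],[0,0,0]], "roll": [0.5,0,0,0]}}

```text
time: 13.82
position: [0.5017, 0.0936, 0.157]
eef_rot: [-92.9, -0.2, -9.7]
contact_force: [0.3, 0.3, -2.0]
width: 0.0232
```

```bash
python3 loc.py; python3 fk2.py 16 168 2; 
```

```text
t 13.82 cx 1.5 cy 1.1 z 157.0 rot [-92.87  -0.19  -9.65] F [ 0.3  0.3 -2. ] M [ 0.04 -0.   -0.  ] w 0.0232 along cx F -0.3
[ -0.5   0.2 168.3  -1.   -0.3  -0.7] 1.15 374
[ -0.7   1.  170.    1.5   0.   -1. ] 1.04 380
all x y z tilts yaw [-5.7000e-01  3.7000e-01  1.6851e+02 -8.2000e-01 -7.0000e-02 -8.1000e-01] 1.12 750
t 13.92 cx 1.3 cy 1.2 z 157.5 rot [-92.87  -0.2   -9.64] F [ 0.   0.2 -2.9] M [ 0.06  0.02 -0.02] w 0.0232 along cx F -0.2
```

View pics/ov16.png

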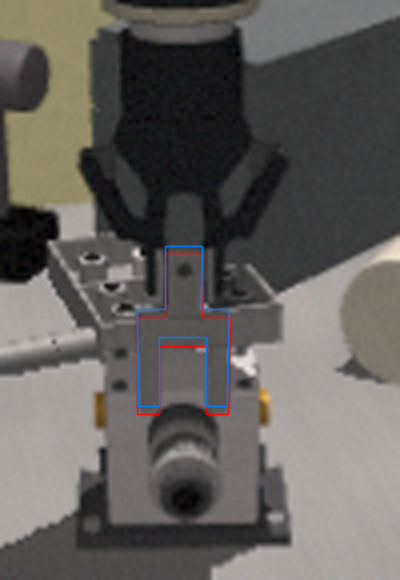

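Emit:
{"op": "carry_out", "data": {"jaw": [0.1,0.1,0.1,0.1,0.1], "slide": [[-0.03,0.3,-0.04],[0,0.4,0.02],[0,0.4,0.02],[0,0.4,0.02],[0,0,0]], "roll": [-0.3,0,0,0,0]}}

```text
time: 14.33
position: [0.5017, 0.0931, 0.1412]
eef_rot: [-92.9, -0.2, -9.3]
contact_force: [-0.6, -0.6, -2.3]
width: 0.0232
```

```bash
python3 loc.py; python3 fk2.py 17 150 2 118
```

```text
t 14.33 cx 2.0 cy 1.1 z 141.2 rot [-92.86  -0.23  -9.31] F [-0.6 -0.6 -2.3] M [0.06 0.04 0.04] w 0.0232 along cx F 0.6
[ 1.000e-01  1.100e+00  1.528e+02  1.500e+00  5.000e-01 -6.000e-01] 1.02 293
[ -0.3   0.9 153.2  -1.4  -1.9  -0.2] 0.9 306
all x y z tilts yaw [-1.4000e-01  5.4000e-01  1.5318e+02 -3.6000e-01 -6.4000e-01 -6.8000e-01] 1.0 606
t 14.43 cx 1.8 cy 1.4 z 141.9 rot [-92.85  -0.26  -9.31] F [-0.1  0.6 -3. ] M [0.08 0.   0.03] w 0.0236 along cx F -0.6
```

View pics/ov17.png

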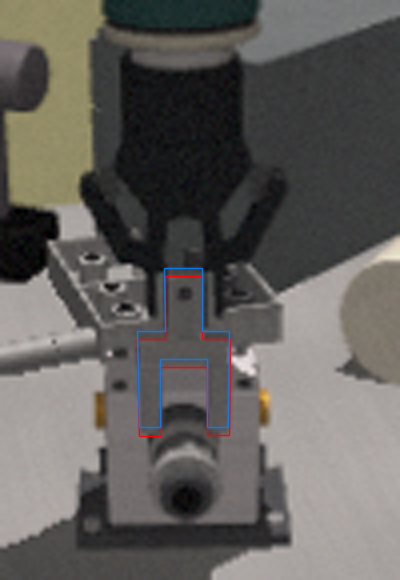

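Emit:
{"op": "carry_out", "data": {"jaw": [0.1,0.1,0.1,0.1,0.1], "slide": [[-0.04,0.4,0.02],[0,0.5,0.02],[0,0.5,0.02],[0,0.4,0.02],[0,0,0]], "roll": [0,0,0,0,0]}}

```text
time: 14.85
position: [0.5018, 0.0932, 0.1223]
eef_rot: [-92.8, -0.3, -9.3]
contact_force: [-0.5, 0.2, -3.5]
width: 0.0234
```

```bash
python3 loc.py; python3 fk2.py 18 133 1 118
```

```text
t 14.85 cx 1.8 cy 1.2 z 122.3 rot [-92.84  -0.3   -9.31] F [-0.5  0.2 -3.5] M [ 0.09 -0.   -0.01] w 0.0234 along cx F -0.1
[-1.000e-01  2.700e+00  1.333e+02 -2.000e+00  1.000e-01  8.000e-01] 1.04 249
all x y z tilts yaw [-6.0000e-02  2.6600e+00  1.3332e+02 -2.0500e+00  1.0000e-01  7.8000e-01] 1.04 249
t 14.90 cx 1.8 cy 1.3 z 122.6 rot [-92.84  -0.3   -9.31] F [ 0.  -0.4 -2.7] M [0.1 0.  0. ] w 0.0235 along cx F 0.4
```

Emit:
{"op": "carry_out", "data": {"jaw": [0.1,0.1,0.1,0.1,0.1], "slide": [[-0.04,0.4,0.02],[0,0.5,0.02],[0,0.4,0.02],[0,0.4,0.02],[0,0,0]], "roll": [0,0,0,0,0]}}

```text
time: 15.32
position: [0.5017, 0.0933, 0.1039]
eef_rot: [-92.8, -0.3, -9.3]
contact_force: [-0.6, 0.0, -2.3]
width: 0.0234
```

```bash
python3 loc.py
```

```text
t 15.32 cx 1.7 cy 1.1 z 103.9 rot [-92.83  -0.32  -9.32] F [-0.6  0.  -2.3] M [0.07 0.06 0.01] w 0.0234 along cx F 0.1
```

Emit:
{"op": "carry_out", "data": {"jaw": [0.1,0.1,0.1,0.1], "slide": [[0,0.3,0.01],[0,0.3,0.01],[0,0.3,0.01],[0,0.2,0]], "roll": [0,0,0,0]}}

```text
time: 15.65
position: [0.5026, 0.0936, 0.0941]
eef_rot: [-92.9, -0.4, -9.3]
contact_force: [-25.0, -4.6, 80.0]
width: 0.0233
```

```bash
python3 loc.py
```

```text
t 15.65 cx 1.3 cy 1.9 z 94.1 rot [-92.85  -0.43  -9.31] F [-25.   -4.6  80. ] M [-1.87  6.52 -0.25] w 0.0233 along cx F 8.7
```

Emit:
{"op": "carry_out", "data": {"jaw": [0.1,0.1], "slide": [[0,0,0],[0,0,0]], "roll": [0,0]}}

```text
time: 15.82
position: [0.5026, 0.0938, 0.095]
eef_rot: [-92.9, -0.5, -9.3]
contact_force: [-1.6, -0.2, -2.7]
width: 0.0231
```

```bash
python3 loc.py; python3 fk2.py 19 106 1 112
```

```text
t 15.82 cx 1.1 cy 1.9 z 95.0 rot [-92.91  -0.46  -9.29] F [-1.6 -0.2 -2.7] M [ 0.09  0.28 -0.02] w 0.0231 along cx F 0.5
[ -1.4   0.2 105.7  -0.8   2.6   1. ] 0.84 131
all x y z tilts yaw [ -1.45   0.17 105.72  -0.76   2.63   0.96] 0.84 131
t 15.87 cx 1.1 cy 1.9 z 94.9 rot [-92.91  -0.46  -9.29] F [-1.3  0.4  1.1] M [ 0.08  0.46 -0.04] w 0.0232 along cx F -0.2
```

View pics/ov19.png

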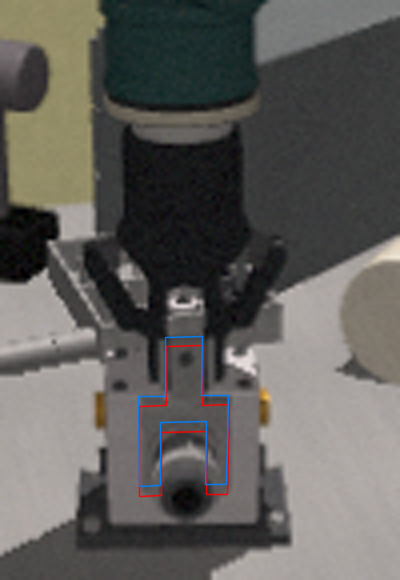

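The fork's centre is at z≈105.7 (106 when seated) and the force is back near zero. I'll open the jaws and retreat straight up.

Emit:
{"op": "carry_out", "data": {"jaw": [0.5,1,1,1,1], "slide": [[0,0,0],[0,0,0],[0,0,0],[0,0,0],[0,0,0]], "roll": [0,0,0,0,0]}}

```text
time: 16.28
position: [0.5033, 0.0939, 0.0947]
eef_rot: [-92.9, -0.5, -9.3]
contact_force: [0.5, 0.7, 0.0]
width: 0.0823
```

Emit:
{"op": "carry_out", "data": {"jaw": [1,1,1,1,1], "slide": [[0,-1.0,-0.05],[0,-2.0,-0.1],[0,-2.5,-0.12],[0,-2.5,-0.12],[0,-1.5,-0.1]], "roll": [0,0,0,0,0]}}

```text
time: 16.7
position: [0.5003, 0.0942, 0.1928]
eef_rot: [-92.9, -0.2, -9.2]
contact_force: [0.1, -0.1, -0.6]
width: 0.0851
```

```bash
python3 loc.py; python3 fk2.py 20 106 3 112; python3 plan.py .50 -.06 .30 -9.5 3 7; python3 slv.py side 21 | tail -2 | cut -c1-200
```

```text
t 16.70 cx 1.1 cy -0.5 z 192.8 rot [-92.87  -0.15  -9.21] F [ 0.1 -0.1 -0.6] M [ 0.08  0.02 -0.  ] w 0.0851 along cx F 0.1
[ -0.3   3.1 105.9 -13.7  -2.9  -2.6] 0.99 131
[ -0.9   3.4 105.5 -13.8  -0.6   4. ] 0.8 122
[  1.4   3.6 105.7 -13.2  -6.9  -3.6] 0.8 125
all x y z tilts yaw [  0.37   3.82 105.53 -13.65  -4.    -0.93] 0.93 376
t 16.85 cx 1.5 cy -0.2 z 191.4 rot [-92.89  -0.19  -9.25] F [-1.7  0.1 -0.1] M [0.08 0.01 0.  ] w 0.0853 along cx F 0.2
t 16.85 pad [500.7  96.4 243.3] rot [-92.89  -0.19  -9.25] F [-1.7  0.1 -0.1] M [0.1 0.  0. ] w 0.0853
[[0.44, -0.88, -2.83], [0.46, -0.88, -2.83], [0.46, -0.88, -2.83], [0.46, -0.88, -2.83], [0.46, -0.88, -2.83]] [0.3, -0.0, -0.0, -0.0, -0.0] left mm [ -0.1 -15.4   5.6] yaw left 0.0
best s [(np.float64(1.4211415661631739), np.float64(0.5)), (np.float64(1.4266733504844973), np.float64(0.0)), (np.float64(1.43942757456831), np.float64(1.0)), (np.float64(1.470504170494194), np.float6
[np.float64(1.43), np.float64(1.42), np.float64(1.44), np.float64(1.47), np.float64(1.5), np.float64(1.53), np.float64(1.57), np.float64(1.61), np.float64(1.65), np.float64(1.71), np.float64(1.76), np
```

View pics/ov20.png

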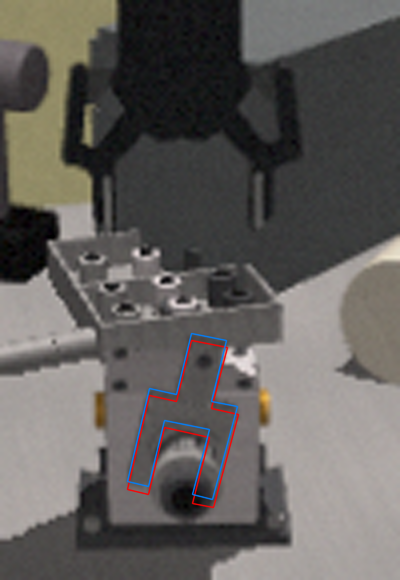

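The fork seated, but the side view after release shows it leaning about 14° sideways on the round core (overlay from (140,490) to (208,340)). It was let go about 1.4 mm off-centre. I'll regrip it centred, which squares it up, and let go in small jaw steps.

```bash
cat > planl.py <<'E'
# plan TCP to given coupler-frame cx,cy,z(mm) of the TCP
import sys; from plan import *; from loc import G,Y
cx,cy,z,yaw,step,n=[float(v) for v in sys.argv[1:7]]
a=np.radians(Y); x=np.array([np.cos(a),np.sin(a)]); y=np.array([-x[1],x[0]])
R=Ro.from_euler("xyz",observe()["eef_rot"],degrees=True).as_matrix()
t=np.r_[G+cx/1e3*x+cy/1e3*y,z/1e3]-PAD*R[:,1]
plan(t,yaw,step,7,int(n))
E
python3 loc.py; python3 planl.py 1.5 0.5 97 -9.3 2 5
```

```text
t 16.90 cx 1.8 cy -0.7 z 190.3 rot [-92.92  -0.1   -9.25] F [ 0.1  0.5 -0.7] M [-0.01  0.07  0.05] w 0.0853 along cx F -0.6
t 16.90 pad [500.2  96.2 242.3] rot [-92.92  -0.1   -9.25] F [ 0.1  0.5 -0.7] M [-0.   0.1  0.1] w 0.0853
[[0.02, 2.0, 0.11], [0.02, 2.0, 0.11], [0.02, 2.0, 0.11], [0.02, 2.0, 0.11], [0.01, 1.33, 0.07]] [0.1, -0.0, -0.0, -0.0, -0.0] left mm [0. 0. 0.] yaw left 0.0
```

Emit:
{"op": "carry_out", "data": {"jaw": [1,1,1,1,1], "slide": [[0.05,1.5,0.08],[0.02,1.7,0.1],[0.02,1.7,0.1],[0.02,1.2,0.06],[0,0.3,0]], "roll": [0,0,0,0,0]}}

```text
time: 17.32
position: [0.4998, 0.0931, 0.1219]
eef_rot: [-93.0, 0.0, -9.2]
contact_force: [-0.5, 1.0, 0.3]
width: 0.0855
```

```bash
python3 loc.py; python3 planl.py 1.5 0.5 97 -9.3 2 1;python3 fk2.py 22 106 1 112
```

```text
t 17.32 cx 2.2 cy -0.8 z 121.9 rot [-9.296e+01  4.000e-02 -9.240e+00] F [-0.5  1.   0.3] M [ 0.02  0.03 -0.03] w 0.0855 along cx F -0.9
t 17.32 pad [500.3  95.8 173.8] rot [-9.296e+01  4.000e-02 -9.240e+00] F [-0.5  1.   0.3] M [ 0.  0. -0.] w 0.0855
[[0.1, 1.99, 0.16]] [0.1] left mm [ 0.3  0.1 -4.9] yaw left 0.0
[  0.2   2.2 105.9 -13.3  -2.3  -1.6] 1.14 126
all x y z tilts yaw [  0.22   2.19 105.88 -13.31  -2.34  -1.63] 1.14 126
t 17.37 cx 2.2 cy -0.8 z 122.0 rot [-9.295e+01  6.000e-02 -9.240e+00] F [-1.1 -0.2 -1. ] M [0.03 0.08 0.04] w 0.0854 along cx F 0.4
```

View pics/ov22.png

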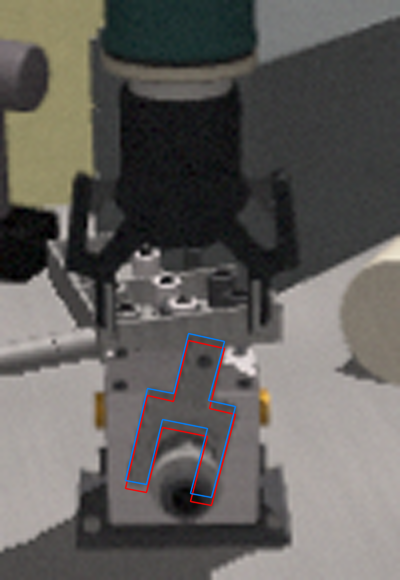

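Emit:
{"op": "carry_out", "data": {"jaw": [1,1,1,1], "slide": [[0.1,0.8,0.08],[0.04,0.8,0.05],[0,0.3,0],[0,0,0]], "roll": [0,0,0,0]}}

```text
time: 17.7
position: [0.5017, 0.0935, 0.102]
eef_rot: [-92.9, 0.0, -9.2]
contact_force: [1.1, -0.3, -0.1]
width: 0.0853
```

```bash
python3 loc.py; python3 planl.py 1.5 0.5 99 -9.3 2 1
```

```text
t 17.70 cx 1.5 cy 1.1 z 102.0 rot [-9.293e+01  3.000e-02 -9.230e+00] F [ 1.1 -0.3 -0.1] M [ 0.07 -0.05  0.01] w 0.0853 along cx F 0.1
t 17.70 pad [502.2  96.1 154. ] rot [-9.293e+01  3.000e-02 -9.230e+00] F [ 1.1 -0.3 -0.1] M [ 0.1 -0.1  0. ] w 0.0853
[[-0.06, 0.3, 0.02]] [0.1] left mm [0. 0. 0.] yaw left 0.0
```

Closing in stages, which pushes the handle upright.

Emit:
{"op": "carry_out", "data": {"jaw": [1,0.6,0.6,0.45,0.45], "slide": [[-0.05,0.1,0],[0,0,0],[0,0,0],[0,0,0],[0,0,0]], "roll": [0,0,0,0,0]}}

```text
time: 18.12
position: [0.5019, 0.0937, 0.1021]
eef_rot: [-92.9, -0.1, -9.2]
contact_force: [-0.3, 0.6, -0.0]
width: 0.0396
```

```bash
python3 loc.py; python3 fk2.py 23 106 1 112
```

```text
t 18.12 cx 1.3 cy 1.2 z 102.1 rot [-9.291e+01 -7.000e-02 -9.230e+00] F [-0.3  0.6 -0. ] M [ 0.06 -0.03  0.02] w 0.0396 along cx F -0.6
[  0.6   2.9 106.3  -5.4  -3.6  -1.3] 0.83 135
all x y z tilts yaw [  0.62   2.87 106.29  -5.36  -3.62  -1.27] 0.83 135
t 18.17 cx 1.3 cy 1.3 z 102.1 rot [-9.291e+01 -7.000e-02 -9.230e+00] F [-0.6  0.1 -0.3] M [ 0.11 -0.1   0.01] w 0.0383 along cx F 0.0
```

View pics/ov23.png

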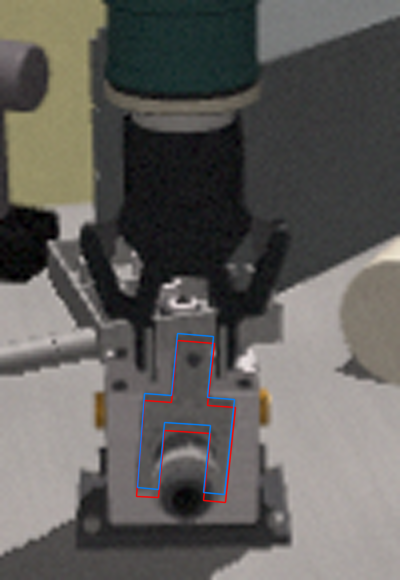

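Emit:
{"op": "carry_out", "data": {"jaw": [0.42,0.36,0.33,0.3,0.3], "slide": [[-0.08,0,0],[0,0,0],[0,0,0],[0,0,0],[0,0,0]], "roll": [0,0,0,0,0]}}

```text
time: 18.58
position: [0.5013, 0.0938, 0.1024]
eef_rot: [-92.9, -0.1, -9.2]
contact_force: [1.4, -0.3, 0.3]
width: 0.0255
```

```bash
python3 loc.py; python3 fk2.py 24 106 2 112
```

```text
t 18.58 cx 1.3 cy 0.6 z 102.4 rot [-92.91  -0.11  -9.24] F [ 1.4 -0.3  0.3] M [ 0.06 -0.05  0.03] w 0.0255 along cx F 0.0
[ -0.4   0.2 106.4   0.3  -1.6   0.2] 0.8 129
[-1.000e-01  3.000e-01  1.061e+02  5.000e-01 -1.300e+00 -0.000e+00] 0.94 136
all x y z tilts yaw [ -0.23   0.23 106.42   0.36  -1.59  -0.44] 0.89 264
t 18.68 cx 1.3 cy 0.6 z 102.4 rot [-92.91  -0.11  -9.24] F [1.7 0.1 0.2] M [ 0.03 -0.02  0.02] w 0.0257 along cx F -0.4
```

View pics/ov24.png

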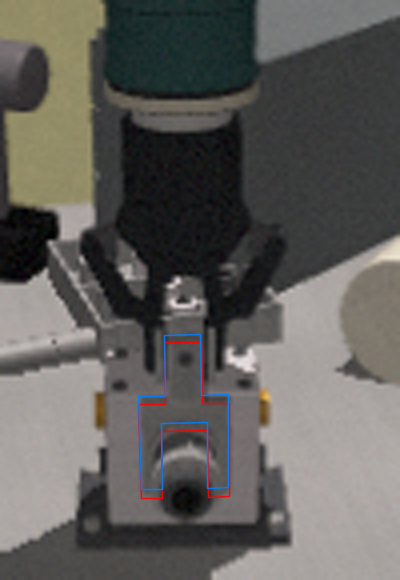

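Emit:
{"op": "carry_out", "data": {"jaw": [0.31,0.32,0.33,0.34,0.36], "slide": [[0,0,0],[0,0,0],[0,0,0],[0,0,0],[0,0,0]], "roll": [0,0,0,0,0]}}

```text
time: 19.1
position: [0.5012, 0.0938, 0.1023]
eef_rot: [-92.9, -0.1, -9.2]
contact_force: [0.2, 0.1, -0.2]
width: 0.0309
```

```bash
python3 loc.py; python3 fk2.py 25 106 2 112
```

```text
t 19.10 cx 1.3 cy 0.5 z 102.3 rot [-9.291e+01 -9.000e-02 -9.240e+00] F [ 0.2  0.1 -0.2] M [ 0.06  0.03 -0.02] w 0.0309 along cx F -0.1
[  0.    1.7 105.6  -3.1  -1.5  -1.5] 0.87 134
[ 7.000e-01  1.700e+00  1.059e+02 -3.200e+00 -4.800e+00  1.000e-01] 0.82 138
all x y z tilts yaw [  0.3    1.66 105.75  -3.25  -3.19  -0.67] 0.89 272
t 19.20 cx 1.3 cy 0.5 z 102.3 rot [-9.291e+01 -9.000e-02 -9.240e+00] F [-0.2  0.2  0.4] M [ 0.06 -0.01  0.04] w 0.0308 along cx F -0.2
```

Emit:
{"op": "carry_out", "data": {"jaw": [0.33,0.3,0.25,0.2,0.2], "slide": [[0,0,0],[0,0,0],[0,0,0],[0,0,0],[0,0,0]], "roll": [0,0,0,0,0]}}

```text
time: 19.62
position: [0.5013, 0.0939, 0.1026]
eef_rot: [-92.9, -0.1, -9.2]
contact_force: [0.6, 0.4, 0.1]
width: 0.023
```

```bash
python3 loc.py
```

```text
t 19.62 cx 1.3 cy 0.6 z 102.6 rot [-92.91  -0.11  -9.24] F [0.6 0.4 0.1] M [ 0.03  0.03 -0.02] w 0.0230 along cx F -0.5
```

I'll find the centre by feel: move sideways until the notch touches on each side.

Emit:
{"op": "carry_out", "data": {"jaw": [0.2,0.2,0.2], "slide": [[-0.1,0,0],[-0.05,0,0],[0,0,0]], "roll": [0,0,0]}}

```text
time: 19.87
position: [0.5, 0.0941, 0.1026]
eef_rot: [-92.9, -0.2, -9.2]
contact_force: [1.2, 0.2, -0.7]
width: 0.0229
```

```bash
python3 loc.py; python3 fk2.py 26 106 2 112
```

```text
t 19.87 cx 1.3 cy -0.7 z 102.6 rot [-92.9   -0.15  -9.25] F [ 1.2  0.2 -0.7] M [ 0.06 -0.13  0.02] w 0.0229 along cx F -0.4
[-4.000e-01  1.000e-01  1.055e+02 -1.000e-01 -2.200e+00 -1.100e+00] 0.96 130
[-8.00e-01  4.00e-01  1.06e+02  1.00e-01 -1.30e+00  4.80e+00] 1.07 122
all x y z tilts yaw [ -0.93   0.28 105.84   0.18  -0.77   3.43] 0.99 249
t 19.97 cx 1.3 cy -0.7 z 102.6 rot [-92.9   -0.14  -9.25] F [0.7 0.1 0.5] M [ 0.04 -0.18  0.  ] w 0.0228 along cx F -0.2
```

Emit:
{"op": "carry_out", "data": {"jaw": [0.2,0.2,0.2], "slide": [[-0.08,0,0],[-0.05,0,0],[-0.03,0,0]], "roll": [0,0,0]}}

```text
time: 20.22
position: [0.4985, 0.0943, 0.1026]
eef_rot: [-92.9, -0.2, -9.2]
contact_force: [1.4, -0.4, -0.2]
width: 0.0227
```

```bash
python3 loc.py
```

```text
t 20.22 cx 1.3 cy -2.2 z 102.6 rot [-92.89  -0.16  -9.25] F [ 1.4 -0.4 -0.2] M [-0.01 -0.35  0.03] w 0.0227 along cx F 0.2
```

Emit:
{"op": "carry_out", "data": {"jaw": [0.2,0.2,0.2], "slide": [[-0.08,0,0],[-0.05,0,0],[-0.03,0,0]], "roll": [0,0,0]}}

```text
time: 20.47
position: [0.498, 0.0943, 0.1026]
eef_rot: [-92.8, -0.3, -9.3]
contact_force: [3.8, -0.4, -4.7]
width: 0.0232
```

```bash
python3 loc.py;  python3 fk2.py 27 106 2 112
```

```text
t 20.47 cx 1.3 cy -2.7 z 102.6 rot [-92.85  -0.29  -9.27] F [ 3.8 -0.4 -4.7] M [ 0.05 -1.15  0.08] w 0.0232 along cx F -0.2
[ -1.1   0.2 105.5   0.7   0.   -0.8] 0.99 125
[ 3.000e-01 -1.000e-01  1.059e+02 -1.000e-01 -4.000e+00 -5.000e-01] 1.0 124
all x y z tilts yaw [ -0.45   0.13 105.71   0.27  -1.93  -0.3 ] 1.02 249
t 20.57 cx 1.3 cy -2.7 z 102.6 rot [-92.85  -0.29  -9.27] F [ 5.5 -0.9 -5.4] M [-0.07 -1.4   0.06] w 0.0230 along cx F -0.0
```

View pics/ov27.png

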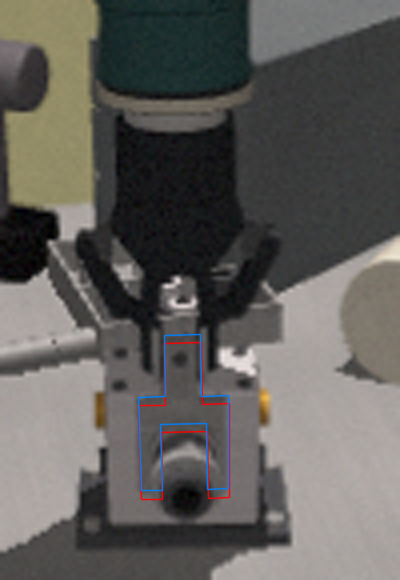

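Emit:
{"op": "carry_out", "data": {"jaw": [0.2,0.2,0.2,0.2], "slide": [[0.1,0,0],[0.08,0,0],[0.05,0,0],[0,0,0]], "roll": [0,0,0,0]}}

```text
time: 20.9
position: [0.4987, 0.0942, 0.1025]
eef_rot: [-92.9, -0.1, -9.2]
contact_force: [0.5, -0.8, 1.7]
width: 0.0229
```

```bash
python3 loc.py
```

```text
t 20.90 cx 1.3 cy -2.0 z 102.5 rot [-92.91  -0.11  -9.24] F [ 0.5 -0.8  1.7] M [-0.19 -0.13  0.03] w 0.0229 along cx F 0.7
```

Emit:
{"op": "carry_out", "data": {"jaw": [0.2,0.2,0.2], "slide": [[0.08,0,0],[0.05,0,0],[0,0,0]], "roll": [0,0,0]}}

```text
time: 21.15
position: [0.4993, 0.0942, 0.1025]
eef_rot: [-92.9, -0.0, -9.2]
contact_force: [-1.4, -0.2, 3.3]
width: 0.0233
```

```bash
python3 loc.py
```

```text
t 21.15 cx 1.3 cy -1.4 z 102.5 rot [-9.295e+01 -2.000e-02 -9.230e+00] F [-1.4 -0.2  3.3] M [ 0.01  0.52 -0.04] w 0.0233 along cx F 0.4
```

Emit:
{"op": "carry_out", "data": {"jaw": [0.2,0.2,0.2,0.2], "slide": [[0,-0.3,-0.02],[0,-0.2,0],[0,0,0],[0,0,0]], "roll": [0,0,0,0]}}

```text
time: 21.48
position: [0.4995, 0.094, 0.1076]
eef_rot: [-92.9, -0.0, -9.2]
contact_force: [-0.1, 0.7, -2.0]
width: 0.0226
```

```bash
python3 loc.py
```

```text
t 21.48 cx 1.4 cy -1.2 z 107.6 rot [-9.293e+01 -3.000e-02 -9.230e+00] F [-0.1  0.7 -2. ] M [0.09 0.03 0.01] w 0.0226 along cx F -0.7
```

Emit:
{"op": "carry_out", "data": {"jaw": [0.2,0.2,0.2], "slide": [[0.1,0,0],[0.05,0,0],[0,0,0]], "roll": [0,0,0]}}

```text
time: 21.73
position: [0.5012, 0.0936, 0.1075]
eef_rot: [-92.9, -0.0, -9.2]
contact_force: [0.1, 0.2, -3.0]
width: 0.0228
```

```bash
python3 loc.py
```

```text
t 21.73 cx 1.5 cy 0.6 z 107.5 rot [-9.293e+01 -5.000e-02 -9.250e+00] F [ 0.1  0.2 -3. ] M [ 0.08  0.01 -0.  ] w 0.0228 along cx F -0.3
```

Emit:
{"op": "carry_out", "data": {"jaw": [0.2,0.2,0.2], "slide": [[0.06,0,0],[0.03,0,0],[0,0,0]], "roll": [0,0,0]}}

```text
time: 21.98
position: [0.5014, 0.0935, 0.1072]
eef_rot: [-93.0, 0.1, -9.2]
contact_force: [-0.9, 1.1, -1.6]
width: 0.0228
```

```bash
python3 loc.py
```

```text
t 21.98 cx 1.6 cy 0.8 z 107.2 rot [-9.295e+01  5.000e-02 -9.240e+00] F [-0.9  1.1 -1.6] M [ 0.13  0.18 -0.05] w 0.0228 along cx F -1.0
```

Emit:
{"op": "carry_out", "data": {"jaw": [0.2,0.2,0.2], "slide": [[0.06,0,0],[0.06,0,0],[0.03,0,0]], "roll": [0,0,0]}}

```text
time: 22.23
position: [0.5017, 0.0935, 0.1069]
eef_rot: [-93.0, 0.2, -9.2]
contact_force: [-3.9, 0.7, 0.8]
width: 0.0226
```

```bash
python3 loc.py
```

```text
t 22.23 cx 1.5 cy 1.0 z 106.9 rot [-92.99   0.19  -9.21] F [-3.9  0.7  0.8] M [ 0.25  1.06 -0.06] w 0.0226 along cx F -0.0
```

The notch touches on the + side at cy≈+0.75 and on the − side at about −2.25, which matches the 3 mm clearance. The true centre is therefore cy≈−0.75.

Emit:
{"op": "carry_out", "data": {"jaw": [0.2,0.2,0.2], "slide": [[-0.1,0,0],[-0.05,0,0],[0,0,0]], "roll": [0,0,0]}}

```text
time: 22.48
position: [0.5008, 0.0937, 0.107]
eef_rot: [-93.0, 0.1, -9.2]
contact_force: [-0.4, 0.4, -3.7]
width: 0.023
```

```bash
python3 loc.py
```

```text
t 22.48 cx 1.5 cy 0.1 z 107.0 rot [-92.97   0.12  -9.21] F [-0.4  0.4 -3.7] M [ 0.12 -0.05 -0.02] w 0.0230 along cx F -0.4
```

Emit:
{"op": "carry_out", "data": {"jaw": [0.2,0.2,0.2], "slide": [[-0.06,0,0],[-0.02,0,0],[0,0,0]], "roll": [0,0,0]}}

```text
time: 22.73
position: [0.5004, 0.0937, 0.1072]
eef_rot: [-93.0, 0.1, -9.2]
contact_force: [0.6, 0.8, -2.5]
width: 0.0228
```

```bash
python3 loc.py; python3 fk2.py 28 110 3 112
```

```text
t 22.73 cx 1.5 cy -0.2 z 107.2 rot [-9.296e+01  6.000e-02 -9.220e+00] F [ 0.6  0.8 -2.5] M [ 0.05 -0.    0.  ] w 0.0228 along cx F -0.9
[ -0.2   0.3 110.4   1.1  -0.3  -0.3] 0.71 157
[ -0.6   2.4 110.6   0.7  -0.5   1.9] 0.83 155
[ -0.2   0.5 110.5   0.4   1.1   0.8] 1.0 157
all x y z tilts yaw [ -0.38   0.46 110.47   0.62   0.36   0.43] 0.88 461
t 22.88 cx 1.5 cy -0.3 z 107.1 rot [-9.296e+01  7.000e-02 -9.220e+00] F [ 0.4 -0.5 -2.5] M [ 0.08 -0.02  0.02] w 0.0229 along cx F 0.4
```

View pics/ov28.png

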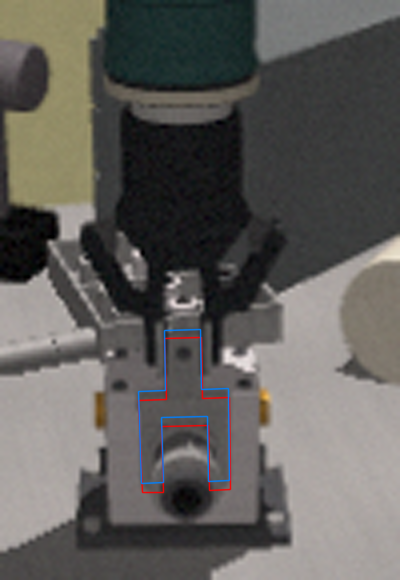

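Emit:
{"op": "carry_out", "data": {"jaw": [0.2,0.2,0.2,0.2], "slide": [[-0.06,0.05,0],[-0.02,0.15,0],[0,0.1,0],[0,0,0]], "roll": [0,0,0,0]}}

```text
time: 23.22
position: [0.4995, 0.0937, 0.1038]
eef_rot: [-93.0, 0.1, -9.2]
contact_force: [0.4, -0.4, -3.2]
width: 0.023
```

```bash
python3 loc.py
```

```text
t 23.22 cx 1.7 cy -1.1 z 103.8 rot [-9.296e+01  6.000e-02 -9.230e+00] F [ 0.4 -0.4 -3.2] M [0.06 0.03 0.01] w 0.0230 along cx F 0.3
```

Emit:
{"op": "carry_out", "data": {"jaw": [0.2,0.2,0.2,0.2], "slide": [[0.03,0,0],[0,0.06,0],[0,0.06,0],[0,0.02,0]], "roll": [0,0,0,0]}}

```text
time: 23.55
position: [0.4999, 0.0937, 0.1025]
eef_rot: [-93.0, 0.1, -9.2]
contact_force: [-3.7, 0.1, 5.7]
width: 0.0232
```

```bash
python3 loc.py
```

```text
t 23.55 cx 1.7 cy -0.7 z 102.5 rot [-9.296e+01  6.000e-02 -9.220e+00] F [-3.7  0.1  5.7] M [-0.11  0.69 -0.01] w 0.0232 along cx F 0.5
```

Emit:
{"op": "carry_out", "data": {"jaw": [0.2,0.26,0.28,0.29,0.3], "slide": [[0,0,0],[0,0,0],[0,0,0],[0,0,0],[0,0,0]], "roll": [0,0,0,0,0]}}

```text
time: 23.97
position: [0.5001, 0.0937, 0.1026]
eef_rot: [-93.0, 0.0, -9.2]
contact_force: [0.0, -0.3, -0.6]
width: 0.0255
```

Emit:
{"op": "carry_out", "data": {"jaw": [0.31,0.32,0.33,0.34,0.36], "slide": [[0,0,0],[0,0,0],[0,0,0],[0,0,0],[0,0,0]], "roll": [0,0,0,0,0]}}

```text
time: 24.38
position: [0.5005, 0.0938, 0.1028]
eef_rot: [-92.9, -0.0, -9.2]
contact_force: [0.8, 0.3, -0.1]
width: 0.0307
```

```bash
python3 loc.py; python3 fk2.py 29 106 2 112
```

```text
t 24.38 cx 1.4 cy -0.2 z 102.8 rot [-9.293e+01 -1.000e-02 -9.220e+00] F [ 0.8  0.3 -0.1] M [ 0.06  0.03 -0.03] w 0.0307 along cx F -0.4
[ -0.6   0.3 106.3   0.3   4.    0.6] 0.99 129
[-1.000e-01 -5.000e-01  1.054e+02 -2.100e+00 -1.600e+00 -1.900e+00] 0.97 136
all x y z tilts yaw [ -0.27  -0.21 105.48  -1.16   0.86  -0.91] 1.05 265
t 24.48 cx 1.5 cy -0.2 z 102.8 rot [-92.94   0.    -9.23] F [ 0.8  0.7 -0.1] M [ 0.07 -0.05 -0.08] w 0.0308 along cx F -0.8
```

View pics/ov29.png

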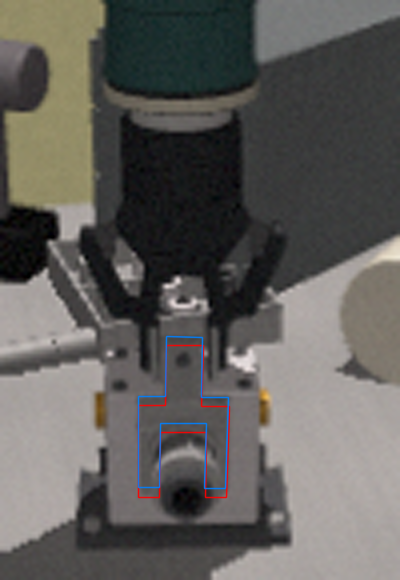

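Emit:
{"op": "carry_out", "data": {"jaw": [0.38,0.4,0.43,0.46,0.5], "slide": [[0,0,0],[0,0,0],[0,0,0],[0,0,0],[0,0,0]], "roll": [0,0,0,0,0]}}

```text
time: 24.9
position: [0.5005, 0.0938, 0.1028]
eef_rot: [-92.9, -0.0, -9.2]
contact_force: [0.3, 0.2, -0.4]
width: 0.0429
```

```bash
python3 loc.py; python3 fk2.py 30 106 3 112
```

```text
t 24.90 cx 1.5 cy -0.2 z 102.8 rot [-9.294e+01 -1.000e-02 -9.220e+00] F [ 0.3  0.2 -0.4] M [ 0.02 -0.   -0.02] w 0.0429 along cx F -0.3
[  0.    0.4 105.5  -0.2  -0.4  -1.4] 1.05 130
[ -0.2  -0.2 106.4  -0.5  -0.7   3.6] 0.92 121
[ 1.000e-01  4.000e-01  1.064e+02  4.000e-01 -1.300e+00 -8.000e-01] 0.91 133
all x y z tilts yaw [  0.16   0.51 106.14   0.54  -1.4   -0.18] 0.88 380
t 25.05 cx 1.5 cy -0.2 z 102.8 rot [-9.294e+01 -1.000e-02 -9.220e+00] F [-0.6  0.   0.6] M [ 0.08 -0.02  0.03] w 0.0424 along cx F 0.1
```

View pics/ov30.png

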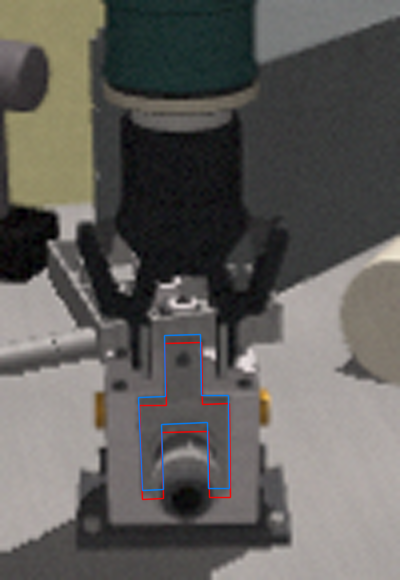

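The fork now stands free and upright, with the jaws 43 mm apart and clear of it. I'll open fully and rise.

Emit:
{"op": "carry_out", "data": {"jaw": [0.55,0.65,0.75,0.9,1], "slide": [[0,0,0],[0,0,0],[0,0,0],[0,0,0],[0,0,0]], "roll": [0,0,0,0,0]}}

```text
time: 25.47
position: [0.5005, 0.0938, 0.1028]
eef_rot: [-92.9, -0.0, -9.2]
contact_force: [-0.7, -0.0, 0.1]
width: 0.0847
```

Emit:
{"op": "carry_out", "data": {"jaw": [1,1,1,1,1], "slide": [[0,-0.8,-0.04],[0,-1.5,-0.08],[0,-2.0,-0.1],[0,-2.0,-0.1],[0,-1.5,-0.1]], "roll": [0,0,0,0,0]}}

```text
time: 25.88
position: [0.4983, 0.0938, 0.1829]
eef_rot: [-93.0, 0.3, -9.1]
contact_force: [0.0, 0.9, 0.3]
width: 0.0854
```

```bash
python3 loc.py; python3 fk2.py 31 106 3 112; python3 plan.py .47 -.08 .31 -9.5 3 7
```

```text
t 25.88 cx 1.8 cy -2.3 z 182.9 rot [-92.97   0.34  -9.14] F [0.  0.9 0.3] M [ 0.06  0.04 -0.03] w 0.0854 along cx F -0.9
[ 5.000e-01 -1.000e-01  1.058e+02 -5.000e-01 -1.000e+00  6.000e-01] 0.94 125
[  0.4  -0.2 105.3  -0.3  -2.1  -1.4] 0.78 131
[ 2.000e-01  2.000e-01  1.063e+02 -1.000e-01 -7.000e-01  1.100e+00] 0.81 129
all x y z tilts yaw [  0.33  -0.11 105.63  -0.36  -1.51  -0.13] 0.94 387
t 26.03 cx 2.0 cy -1.8 z 182.4 rot [-92.97   0.25  -9.18] F [-0.4 -0.3  0.1] M [ 0.05 -0.02  0.05] w 0.0854 along cx F 0.3
t 26.03 pad [499.5  96.2 234.3] rot [-92.97   0.25  -9.18] F [-0.4 -0.3  0.1] M [ 0. -0.  0.] w 0.0854
[[-0.02, -1.03, -2.82], [-0.0, -1.03, -2.82], [-0.0, -1.03, -2.82], [-0.0, -1.03, -2.82], [-0.0, -1.03, -2.82]] [0.3, -0.0, -0.0, -0.0, -0.0] left mm [ -6.7 -40.   17.2] yaw left 0.0
```

View pics/ov31.png

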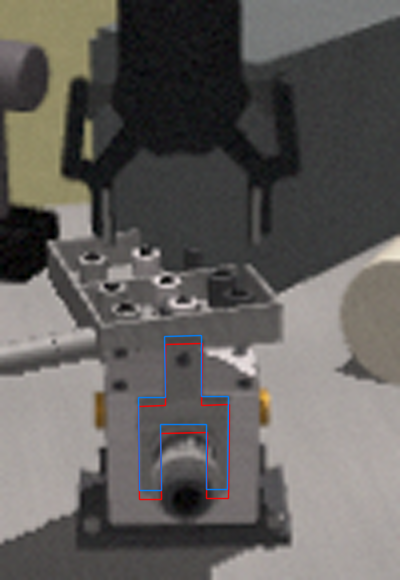

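Emit:
{"op": "carry_out", "data": {"jaw": [1,1,1,1,1], "slide": [[0,-2.0,-0.5],[0,-1.5,-2.0],[0,-1.0,-2.8],[0,-1.0,-2.8],[0,-1.0,-2.8]], "roll": [0,0,0,0,0]}}

```text
time: 26.45
position: [0.4795, -0.0086, 0.2514]
eef_rot: [-92.9, 0.7, -8.6]
contact_force: [0.5, -0.6, -0.1]
width: 0.0853
```

Emit:
{"op": "carry_out", "data": {"jaw": [1,1,1,1,1], "slide": [[0,0,-2.8],[0,0,-2.8],[0,0,-2.8],[0,0,-1.5],[0,0,0]], "roll": [0,0,0,0,0]}}

```text
time: 26.87
position: [0.4617, -0.1163, 0.2567]
eef_rot: [-93.0, 0.7, -8.9]
contact_force: [0.9, 0.2, -0.8]
width: 0.0853
```

```bash
python3 loc.py; python3 - <<'E'
from h import *
for n in("top","side"):
    p,d=grab_frame(n); np.save(f"pics/{n}40.npy",d); cv2.imwrite(f"pics/{n}40.png",p)
E
python3 slv.py top 41 | tail -1 | cut -c1-200;  python3 fk2.py 42 106 2 112; python3 cfit.py
```

```text
t 26.87 cx 215.1 cy -3.8 z 256.7 rot [-92.95   0.72  -8.93] F [ 0.9  0.2 -0.8] M [ 0.03 -0.04 -0.01] w 0.0853 along cx F -0.3
[np.float64(1.06), np.float64(1.06), np.float64(1.06), np.float64(1.06), np.float64(1.06), np.float64(1.06), np.float64(1.06), np.float64(1.06), np.float64(1.06), np.float64(1.06), np.float64(1.06), n
[ 4.000e-01 -0.000e+00  1.058e+02  1.000e-01 -2.400e+00  7.000e-01] 0.75 133
[  0.3   0.6 105.2   0.4  -1.6  -2.6] 0.99 133
all x y z tilts yaw [  0.37   0.33 105.76   0.36  -2.12  -0.27] 0.95 267
t 27.12 cx 210.5 cy -3.5 z 257.0 rot [-92.9    0.69  -8.6 ] F [ 0.2  0.2 -0. ] M [ 0.05 -0.01  0.04] w 0.0857 along cx F -0.2
[500.39  94.92 -99.37  -1.06] [500.39  94.75 -99.37  -1.05   0.9 ]
[500.35  94.9  -99.39  -1.05] [500.36  94.74 -99.38  -1.04   0.91]
axis parts only 1316 [500.32  95.16 -99.23  -1.14]
```

View pics/top40.png

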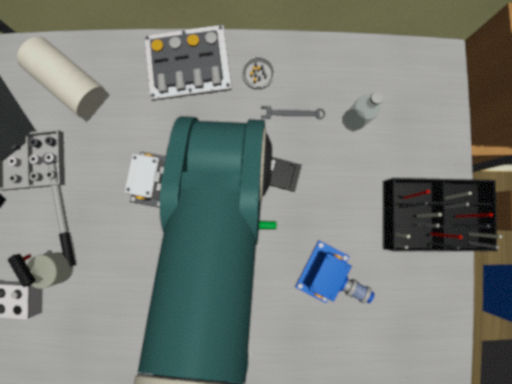

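View pics/side40.png

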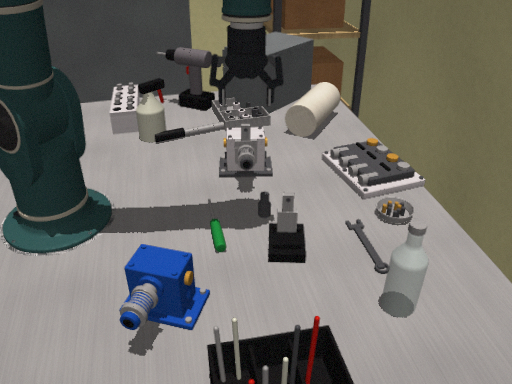

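View pics/top41c.png

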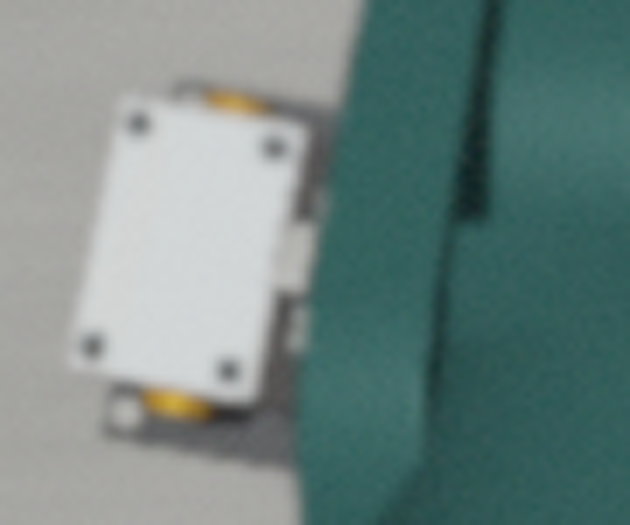

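Emit:
{"op": "carry_out", "data": {"jaw": [1,1,1,1,1], "slide": [[-1.5,0,-2.5],[-1.5,0,-3.0],[-1.5,0,-3.0],[-1.5,0,-3.0],[-0.5,0,-1.5]], "roll": [0,0,0,0,0]}}

```text
time: 27.68
position: [0.3791, -0.2291, 0.2642]
eef_rot: [-92.8, 0.6, -7.9]
contact_force: [0.2, -0.9, -0.0]
width: 0.0852
```

```bash
cat > fin.py <<'E'
from sdf import *
def slv(n,X,q):
    L=sl(X,q[2],np.array(q[:2])/1e3)*1e3; L[:,2]-=q[3]
    L=L[(np.hypot(L[:,1],L[:,2]-85)<27)&(L[:,0]>20)&(L[:,0]<74)]
    c=[(np.mean(np.minimum(np.abs(model(L,s)),4)),s) for s in np.arange(-2,6,.25)]
    print(n,"front part s",min(c),len(L))
q={"top":(501.14,95.4,-99.3,-.6),"side":(500.3,94.85,-99.3,-1.1)}
slv("side before fork",np.load("pics/clside_home.npy") if 0 else cloud("side",np.load("pics/side6.npy"),(205,115,290,185))[1],q["side"])
slv("side at start",np.load("pics/cl_side.npy"),q["side"]); slv("top at start",np.load("pics/cl_top.npy"),q["top"])
for n,b in(("top",(115,140,205,215)),("side",(205,115,290,185))):
    Xs=[]
    for i in range(2):
        p,d=grab_frame(n); Xs.append(cloud(n,d,b)[1])
    slv(n+" now",np.vstack(Xs),q[n])
    c0,r0,c1,r1=b; cv2.imwrite(f"pics/{n}50c.png",cv2.resize(p[r0:r1,c0:c1],None,fx=7,fy=7,interpolation=cv2.INTER_CUBIC)); cv2.imwrite(f"pics/{n}50.png",p)
print(observe()["time"])
E
python3 fin.py
```

```text
side before fork front part s (np.float64(1.2678687055185154), np.float64(-0.25)) 254
side at start front part s (np.float64(1.28252467894483), np.float64(3.25)) 235
top at start front part s (np.float64(0.9918769564609555), np.float64(3.25)) 311
top now front part s (np.float64(0.9613406236445197), np.float64(-0.75)) 640
side now front part s (np.float64(1.2373658291608274), np.float64(-0.25)) 492
27.8833
```

View pics/top50.png

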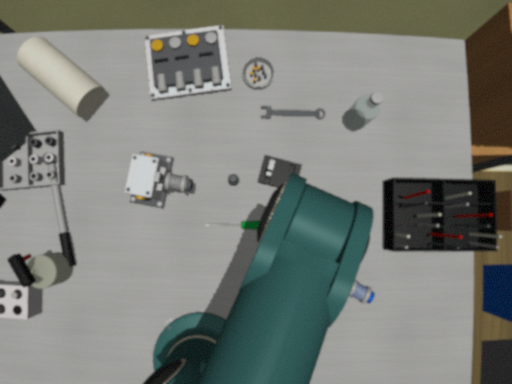

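View pics/top50c.png

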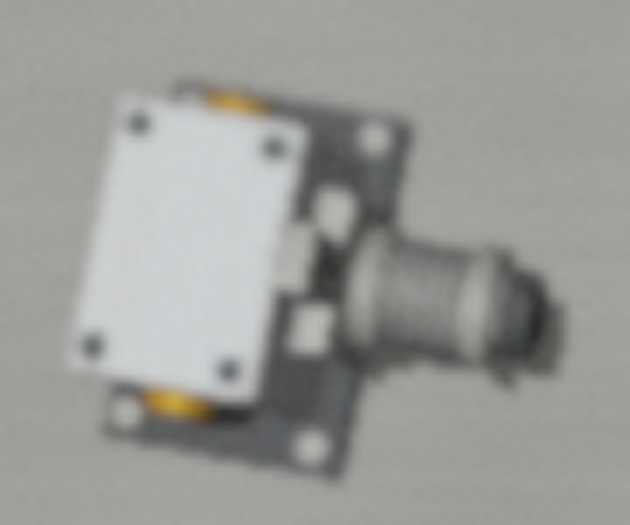

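View pics/side50c.png

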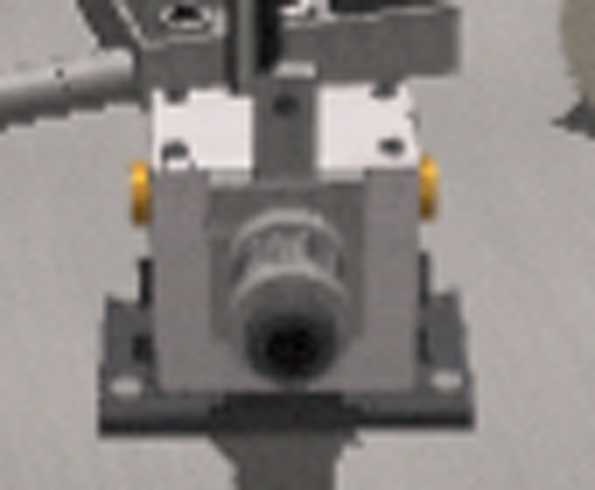

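The top view shows the fork's shoulders at (163,170) and (160,187), symmetric behind the sleeve. The sleeve is fully forward, and the solenoid (233,180), spanner and bottle haven't moved. I'm handing the job in.

```bash
python3 -c "
from plant import *
print(sign_off()); print(observe()['time'])"
```

```text
the job is handed in; nothing more can be done
None
the job is handed in; nothing more can be done
```

The job is done and handed in at about 27.9 s. The sleeve is fully home, and the forked gauge stands upright astride the coupler behind it.

**Sleeve:** I gripped it at the waist and drew it back to its stop; the depth fit gave 14 mm and the force rose to about 23 N. Opening the jaws let it snap forward. The last fits gave −0.25 mm (side) and −0.75 mm (top), which is home within measuring error. An earlier fit of the whole coupler gave 0.9 mm, because the fork in the gap disturbed it.

**Fork:** In the last fit it stood seated with its centre 105.8 mm up (nominal 106) and within 0.4 mm of the gap's middle. It leaned about 0.4° sideways, and about 2° along the coupler, within what the gap allows. The top and side views agree.

**What went wrong on the way:**
- **First pinch too high:** the real fingertips sit about 34 mm behind the reported TCP. The first try at the sleeve closed on the top of the waist with about 106 N at the wrist. I found the offset in the depth images and corrected for it.
- **Fork leaned after the first release:** it tipped about 14° because it was let go off-centre, after being pressed down with 80 N. I regripped it, found the middle of the notch by touching both sides, and let go slowly.
- **Tool tilt:** the tool stayed tilted by about 3°, which this interface cannot correct. It did not affect the result.

**Other objects:** I saw no change in the solenoid, spanner, oil bottle or blade gauge. The arm partly hid the rack and the screwdriver in the last top view, but both looked in place in a side view taken shortly before.

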